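# Probe the seam of a satellite panel

### The job

Check the seam of the satellite panel: stand every brass weight upright inside a blue circle on the panel (one to a circle) and turn the tester's dial to the green mark, in either order. Then take the orange probe from its stand and, holding it upright, guide its tip along the whole dark seam from the green dot to the red dot, slowly (about 2 cm per second) and touching the seam or just above it. Finally put the probe back upright in its stand, fully down, and turn the dial back to the red zero mark; leave the weights standing in their circles and the other things on the bench where they are.

Things in the scene. Friction and masses are not known exactly. Their poses are not given: they have to be found in the camera images.
- panel: aluminium panel fixed flat on the bench, 210 (x) x 250 (y) x 6 mm; origin at the centre of its underside, its top 6 mm above. A black seam line 4 mm wide runs over its top in three straight legs, in its frame (x, y) from (-20, -90) mm (green dot) to (-20, -30), to (20, 30), to (20, 90) mm (red dot). Dark blue solar cells are printed flat on it.
- tester: yellow seam tester fixed on the bench, 110 (x) x 160 (y) x 50 mm high; origin at the centre of its underside. The dial's axis is at x 0, y -30 mm of its frame; a flat screen at y +43 mm. Around the dial are marks at 25 degree steps: the red mark (zero, towards the tester's -x), then clockwise black ticks and the green mark at 75 degrees.
- dial (a joint): angle of the dial (rad), 0 at the red zero mark (a stop), growing clockwise seen from above, 1.309 at the green mark, stop at 2.6. It stays where it is left (friction 0.04 N m).
- dial_grip (a point): point on the dial's axis at the height to grip, 87 mm above the bench. The grip is a black bar 42 mm long, 14 mm wide, from 64 to 94 mm above the bench, over a round disc 44 mm across; a white line on top of one half of the bar points to the setting: at 0 to the tester's -x, at value q turned by q clockwise from there. The bar lies along that line. The point turns with the dial.
- stand: grey block fixed on the bench, 70 x 70 x 66 mm high, with an upright through-hole of 21 mm diameter at its centre (chamfered mouth 27 mm); origin at the centre of its underside.
- probe: probe, 117 mm long, 55 to 115 g, standing upright in the stand. Origin at its tip, z along its length towards the handle. Steel shank 12 mm across with a tapered tip (0 to 62 mm), black collar 30 mm across (62 to 67 mm) that rests on the stand's top so that the tip is 4 mm above the bench, square orange handle 16 x 16 mm (67 to 117 mm), its faces along the probe's x and y.
- weight0: hold-down weight, 175 to 325 g: brass disc 40 mm across, 16 mm thick, with a steel stem handle 18 mm across standing on it up to 52 mm; origin at the centre of its underside, z up its stem. Two to four of these are present.
- weight1: hold-down weight, 175 to 325 g: brass disc 40 mm across, 16 mm thick, with a steel stem handle 18 mm across standing on it up to 52 mm; origin at the centre of its underside, z up its stem. Two to four of these are present.
- weight2: hold-down weight, 175 to 325 g: brass disc 40 mm across, 16 mm thick, with a steel stem handle 18 mm across standing on it up to 52 mm; origin at the centre of its underside, z up its stem. Two to four of these are present.
- weight3: hold-down weight, 175 to 325 g: brass disc 40 mm across, 16 mm thick, with a steel stem handle 18 mm across standing on it up to 52 mm; origin at the centre of its underside, z up its stem. Two to four of these are present.
- circle0 (a point): centre of a painted blue circle (ring 48 mm inside, 56 mm outside diameter) on the panel's top, at (-75, -90) mm of the panel's frame
- circle1 (a point): centre of a painted blue circle (ring 48 mm inside, 56 mm outside diameter) on the panel's top, at (-75, 90) mm of the panel's frame
- circle2 (a point): centre of a painted blue circle (ring 48 mm inside, 56 mm outside diameter) on the panel's top, at (75, -90) mm of the panel's frame
- circle3 (a point): centre of a painted blue circle (ring 48 mm inside, 56 mm outside diameter) on the panel's top, at (75, 90) mm of the panel's frame
- seam0 (a point): point of the seam on the panel's top: the green dot (start), at (-20, -90) mm of the panel's frame
- seam2 (a point): point of the seam on the panel's top: the first corner, at (-20, -30) mm of the panel's frame
- seam4 (a point): point of the seam on the panel's top: the second corner, at (20, 30) mm of the panel's frame
- seam6 (a point): point of the seam on the panel's top: the red dot (end), at (20, 90) mm of the panel's frame
- board_green: small green circuit board, 50 x 40 x 12 mm; a bystander, to be left alone
- board_red: small red circuit board, 50 x 40 x 12 mm; a bystander, to be left alone
- tape: blue ring of tape lying flat, 42 mm across, 12 mm high; a bystander, to be left alone
- solvent: small bottle, 44 mm across, 110 mm high; a bystander, to be left alone
- driver: screwdriver, 200 mm long, lying (origin at the middle); a bystander, to be left alone
- module: aluminium module, 50 x 50 x 30 mm; a bystander, to be left alone
Things that resemble listed ones, but are neither listed nor needed, are in the scene too. There is more than one size of the stand; the job needs the larger.

How it is judged:
On the way, in this order (a step that is already met when the one before it is completed fails the run):
1. every weight stands in a blue circle and the dial is at the green mark, with the fingers off both ((horizontal distance between weight0 and circle0 below 0.008 m or horizontal distance between weight0 and circle1 below 0.008 m or horizontal distance between weight0 and circle2 below 0.008 m or horizontal distance between weight0 and circle3 below 0.008 m) and angle between each of weight0, weight1, weight2, weight3's own z axis and vertical below 0.1 rad and z of each of weight0, weight1, weight2, weight3 in the frame of panel below 0.01 m and linear speed of each of weight0, weight1, weight2, weight3 below 0.02 m/s and (horizontal distance between weight1 and circle0 below 0.008 m or horizontal distance between weight1 and circle1 below 0.008 m or horizontal distance between weight1 and circle2 below 0.008 m or horizontal distance between weight1 and circle3 below 0.008 m) and (horizontal distance between weight2 and circle0 below 0.008 m or horizontal distance between weight2 and circle1 below 0.008 m or horizontal distance between weight2 and circle2 below 0.008 m or horizontal distance between weight2 and circle3 below 0.008 m) and (horizontal distance between weight3 and circle0 below 0.008 m or horizontal distance between weight3 and circle1 below 0.008 m or horizontal distance between weight3 and circle2 below 0.008 m or horizontal distance between weight3 and circle3 below 0.008 m) and value of joint dial between 1.189 and 1.429 rad and contact force between the fingers and weight0 below 0.05 N and contact force between the fingers and weight1 below 0.05 N and contact force between the fingers and weight2 below 0.05 N and contact force between the fingers and weight3 below 0.05 N and contact force between the fingers and tester below 0.05 N), for 0.3 s.
2. the probe's tip passes the green dot (start) of the seam slowly (under 5 cm/s), within 7 mm of it, with the dial still at the green mark (distance between probe and seam0 below 0.007 m and linear speed of probe below 0.05 m/s and value of joint dial between 1.189 and 1.429 rad), for 0.25 s.
3. the probe's tip passes halfway down the first leg of the seam slowly (under 5 cm/s), within 7 mm of it, with the dial still at the green mark (x of probe in the frame of panel between -0.026 and -0.014 m and y of probe in the frame of panel between -0.066 and -0.054 m and z of probe in the frame of panel below 0.012 m and linear speed of probe below 0.05 m/s and value of joint dial between 1.189 and 1.429 rad), for 0.25 s.
4. the probe's tip passes the first corner of the seam slowly (under 5 cm/s), within 7 mm of it, with the dial still at the green mark (distance between probe and seam2 below 0.007 m and linear speed of probe below 0.05 m/s and value of joint dial between 1.189 and 1.429 rad), for 0.25 s.
5. the probe's tip passes the middle of the seam slowly (under 5 cm/s), within 7 mm of it, with the dial still at the green mark (x of probe in the frame of panel between -0.006 and 0.006 m and y of probe in the frame of panel between -0.006 and 0.006 m and z of probe in the frame of panel below 0.012 m and linear speed of probe below 0.05 m/s and value of joint dial between 1.189 and 1.429 rad), for 0.25 s.
6. the probe's tip passes the second corner of the seam slowly (under 5 cm/s), within 7 mm of it, with the dial still at the green mark (distance between probe and seam4 below 0.007 m and linear speed of probe below 0.05 m/s and value of joint dial between 1.189 and 1.429 rad), for 0.25 s.
7. the probe's tip passes halfway down the last leg of the seam slowly (under 5 cm/s), within 7 mm of it, with the dial still at the green mark (x of probe in the frame of panel between 0.014 and 0.026 m and y of probe in the frame of panel between 0.054 and 0.066 m and z of probe in the frame of panel below 0.012 m and linear speed of probe below 0.05 m/s and value of joint dial between 1.189 and 1.429 rad), for 0.25 s.
8. the probe's tip passes the red dot (end) of the seam slowly (under 5 cm/s), within 7 mm of it, with the dial still at the green mark (distance between probe and seam6 below 0.007 m and linear speed of probe below 0.05 m/s and value of joint dial between 1.189 and 1.429 rad), for 0.25 s.
At the end, for the whole second after the job is handed in: Every weight present stands upright and still on the panel, its centre within 8 mm of a blue circle's centre; the probe stands upright in its stand, fully down (collar within 5 mm of the stand's top); the dial reads within 0.12 rad of the red zero mark; nothing is held ((horizontal distance between weight0 and circle0 below 0.008 m or horizontal distance between weight0 and circle1 below 0.008 m or horizontal distance between weight0 and circle2 below 0.008 m or horizontal distance between weight0 and circle3 below 0.008 m) and angle between each of weight0, weight1, weight2, weight3, probe's own z axis and vertical below 0.1 rad and z of each of weight0, weight1, weight2, weight3 in the frame of panel below 0.01 m and linear speed of each of weight0, weight1, weight2, weight3, probe below 0.02 m/s and (horizontal distance between weight1 and circle0 below 0.008 m or horizontal distance between weight1 and circle1 below 0.008 m or horizontal distance between weight1 and circle2 below 0.008 m or horizontal distance between weight1 and circle3 below 0.008 m) and (horizontal distance between weight2 and circle0 below 0.008 m or horizontal distance between weight2 and circle1 below 0.008 m or horizontal distance between weight2 and circle2 below 0.008 m or horizontal distance between weight2 and circle3 below 0.008 m) and (horizontal distance between weight3 and circle0 below 0.008 m or horizontal distance between weight3 and circle1 below 0.008 m or horizontal distance between weight3 and circle2 below 0.008 m or horizontal distance between weight3 and circle3 below 0.008 m) and value of joint dial below 0.12 rad and horizontal distance between probe and stand below 0.007 m and z of probe in the frame of stand below 0.009 m); the robot touches nothing.
It fails at once if a bystander (a circuit board, the tape, bottle, screwdriver or module) is shoved more than 6 cm (distance of any of board_green, board_red, tape, solvent, driver, module from where it was at the start of the episode above 0.06 m).
Of weight0, weight1, weight2, weight3 only 2 to 4 are there at a start; the rules pass over those that are not, and their reading is None.
At some moment in a run one of weight0, weight1, weight2, weight3 may be knocked a few centimetres aside while the robot is not near it.
Once in a run the grip may slacken for a moment while it holds something.
It also fails if it takes over 200 s, if anything falls off the work surface, if the arm or the gripper's body presses on something with over 40 N, if the wrist force passes 120 N, or if a joint passes its speed limit or range.

### The arm

A 7-joint arm with a two-finger parallel gripper is mounted at the origin on the work surface. World frame = base frame: x ahead of the robot, y to its left, z up, the work surface at z = 0. Lengths are in m, angles in rad, forces in N, time in s.
With the tool pointing down it reaches from about 0.425 to 0.875 m from the base axis. Payload 4.7 kg.
Tool frame: the origin (TCP) lies between the finger pads; the fingertips stand 25 mm ahead of it and the grasp point (between the pads) lies 6 mm ahead of it; z points along the fingers, y is the line along which they close (so a half turn about z gives the same grasp; the last joint's range is limited). The gripper opens to 85 mm and grips with 20 to 120 N. Pads are 22 mm wide; open, the fingers measure 114 mm over their backs; the gripper's body (76 mm by 85 mm) begins 54 mm behind the grasp point. The pads swing forward as they close: fully open they stand 13 mm farther back than shut.
Start: joints at [-1.181, 0.321, -0.07, 1.45, 0.023, 1.371, -0.057], TCP at [0.239, 0.605, 0.256] pointing down, gripper open.
Joint ranges: [-2.86, 2.86], [-0.3, 2.09], [-1.38, 1.24], [0.06, 2.45], [-1.56, 4.7], [0.09, 2.05], [-2.69, 2.69]. Speed limits (rad/s): [2.57, 2.57, 3.14, 3.14, 3.14, 3.14, 3.14].

### API

Orientations are given as a unit quaternion [w, x, y, z].
In Python, from bench import arm gives the robot as it stands. The module is installed in compiled form; this text tells all that it offers.
- The arm moves only by the tool move_arm, never from a script. Its argument "moves" is a list of rows, each an object with "translation": the shift along the world's x, y, z in m, a list of three; "spin": the turn about the world's z in rad; "jaw": the finger opening in m, from 0 to 0.0854. In form: [{"translation": [dx, dy, dz], "spin": spin, "jaw": jaw}, ...]. A call has 1 to 12 rows; each row is the pose to reach, as a shift and turn from the pose commanded when the call began; what a row does not reach only later rows make up. A row lasts 1/8 s, in which the tool goes at most 62.5 mm and 10.7 degrees, less where a joint would pass 70% of its speed; a pose out of reach is approached as far as the arm can. A call with a gripper value outside its range is refused whole. The fingers move at their own pace and stop on an object; the grip force is fixed at half the most. Time passes only in rows, so rows that repeat a pose let the fingers close. It gives the time, the measured TCP pose, the force, the opening and the grip force at its end, in the units of the state.
- arm.get_state(): the state, without advancing time (a new reading comes with each control period).
- arm.camera(name): name is "scene" or "top" or "wrist"; returns the picture (420x560x3 uint8, red, green, blue); there is no depth.
- arm.camera_model(name): a dict with "fx", "fy", "cx", "cy" (pixels), "D" ([k1, k2, p1, p2, k3] as OpenCV has them; the pictures are not rectified), "world_to_cam" (4x4, takes a point from world to camera coordinates); the wrist camera has in their place "mount" (4x4, takes a point from camera to tool coordinates, whose origin is the TCP and whose axes are the flange's). Camera axes: x right, y down, z forward; pixel columns grow to the right and rows downward; lengths in m; the calibration is good to about 2 mm. A picture is of the moment at which its call begins: read the wrist's pose just before it. camera_model takes no time and is no camera call.
- arm.job_done(): hands the job in; it is judged then, once.
Trained networks look in the newest picture that a camera, given by its name, has taken for a name from the list of things; names that differ only in an ending like _2 or _b are one class to them, and where a whole thing is asked for, a point or a joint stands for the part that bears it (a point fixed in the world has none). Each returns a list of dicts, best first, with "p" (0 to 1); they miss things now and then, are a little off and sometimes report something else, mostly with a low value. They report only what shows in the picture. A call takes as long as a camera call. They do not tell look-alikes from the thing itself.
- arm.silhouettes(camera, name): "region" (420x560 bool, what is visible of it) and "rect" ([left, top, right, bottom] in pixels, round what is visible of it).
- arm.landmark_of(camera, name): "position" ([column, row] in pixels: a listed point, or the origin of a listed thing).
The state is a dict: "time": time; "joint_pos": joint angles; "dq": joint speeds; "tau": joint torques, N m; "tool_pos": TCP position; "tcp_rot": TCP orientation; "force": force on the tool from outside, world axes, zero at the start; "moment": the same for the moment, N m; "gripper_width": finger opening in m; "grasp_force": force on a finger pad.
Only numpy, scipy, OpenCV 4.12 (cv2) and the standard library are available. Lean on these libraries where they do the work, as an engineer would, in place of code of your own. Each camera call takes 0.05 s, during which the arm holds its last target. There are 200 camera calls.

## Working session

There is one attempt and no reset: what is moved stays moved. The work goes in short steps, Python scripts to look and compute and a tool call to move; the robot and the scene stay as the last step left them, time stands still between calls to the robot, and variables do not carry over. Pictures are saved under pics/ and viewed, at most 14 in all, crops included, and the job is handed in when it is done.

Besides the shell and the picture viewer there is one more tool, called after "Request:" as name([rows], argument=value, ...), one row to a line, values as JSON. move_arm: Moves the arm, as the interface text tells. Its arguments: {"type":"object","properties":{"moves":{"type":"array","items":{"type":"object","properties":{"translation":{"type":"array","items":{"type":"number"}},"spin":{"type":"number"},"jaw":{"type":"number"}}}}},"required":["moves"]}

```bash
mkdir -p pics
cat > h.py <<'E'
from bench import arm
import numpy as np, cv2
from scipy.spatial.transform import Rotation as R
def save(cam,fn,crop=None,s=1):
    im=arm.camera(cam)
    o=im if crop is None else im[crop[1]:crop[3],crop[0]:crop[2]]
    o=cv2.resize(o,None,fx=s,fy=s,interpolation=cv2.INTER_CUBIC)
    cv2.imwrite('pics/'+fn,o[:,:,::-1]); return im
def w2c(cam):
    m=arm.camera_model(cam)
    if 'world_to_cam' in m: return m,np.array(m['world_to_cam'])
    s=arm.get_state(); q=s['tcp_rot']; T=np.eye(4); T[:3,:3]=R.from_quat([q[1],q[2],q[3],q[0]]).as_matrix(); T[:3,3]=s['tool_pos']
    return m,np.linalg.inv(T@np.array(m['mount']))
def K(m): return np.array([[m['fx'],0,m['cx']],[0,m['fy'],m['cy']],[0,0,1.]])
def pix2w(cam,px,z):
    m,W=w2c(cam); px=np.array(px,float).reshape(-1,1,2)
    n=cv2.undistortPoints(px,K(m),np.array(m['D'],float)).reshape(-1,2)
    d=np.c_[n,np.ones(len(n))]@W[:3,:3]; c=-W[:3,:3].T@W[:3,3]
    return c+d*((z-c[2])/d[:,2])[:,None]
def w2pix(cam,P):
    m,W=w2c(cam); r,_=cv2.Rodrigues(W[:3,:3])
    return cv2.projectPoints(np.array(P,float).reshape(-1,1,3),r,W[:3,3].copy(),K(m),np.array(m['D'],float))[0].reshape(-1,2)
E
python3 - <<'E'
from h import *
s=arm.get_state(); print({k:np.round(v,3) for k,v in s.items()})
save('top','top0.png',s=1.42); save('scene','scene0.png',s=1.42)
Z={'panel':.0,'tester':.0,'dial_grip':.087,'stand':0,'probe':.004,'weight0':0,'board_green':0,'board_red':0,'tape':0,'solvent':0,'driver':.01,'module':0,'circle0':.006,'circle1':.006,'circle2':.006,'circle3':.006,'seam0':.006,'seam2':.006,'seam4':.006,'seam6':.006}
for c in ('top','scene'):
  m,W=w2c(c); print(c,np.round(-W[:3,:3].T@W[:3,3],3),m['fx'])
  for n,z in Z.items():
    for r in arm.landmark_of(c,n)[:6]: print(c,n,round(r['p'],2),np.round(r['position']),np.round(pix2w(c,r['position'],z)[0],3))
E
```

```text
{'time': np.float64(0.0), 'joint_pos': array([-1.181,  0.322, -0.07 ,  1.452,  0.023,  1.371, -0.057]), 'dq': array([ 0.001, -0.001,  0.003, -0.001,  0.002, -0.   ,  0.002]), 'tau': array([-0.0000e+00, -4.9359e+01, -3.8200e-01, -3.1433e+01,  1.3000e-02,
        1.2000e-02, -0.0000e+00]), 'tool_pos': array([0.238, 0.604, 0.255]), 'tcp_rot': array([-0.   ,  0.187,  0.982, -0.001]), 'force': array([ 0.207, -0.074,  0.194]), 'moment': array([-0.042,  0.015,  0.041]), 'grasp_force': np.float64(0.0), 'gripper_width': np.float64(0.086)}
top [ 0.403 -0.005  1.624] 541.6795699447699
top panel 0.81 [296. 216.] [ 0.53  -0.035  0.   ]
top tester 0.97 [378. 185.] [ 0.627 -0.284  0.   ]
top tester 0.3 [204. 238.] [0.46 0.24 0.  ]
top tester 0.21 [394. 181.] [ 0.64 -0.33  0.  ]
top dial_grip 0.62 [280. 210.] [0.541 0.012 0.087]
top dial_grip 0.48 [392. 183.] [ 0.622 -0.307  0.087]
top stand 0.91 [414. 241.] [ 0.461 -0.389  0.   ]
top stand 0.7 [375. 247.] [ 0.441 -0.272  0.   ]
top probe 0.52 [380. 242.] [ 0.454 -0.287  0.004]
top weight0 0.7 [172. 204.] [0.564 0.34  0.   ]
top weight0 0.61 [306. 2
[... 4505 characters left out ...]
295. 216.] [ 0.496 -0.046  0.006]
scene seam0 0.57 [289. 228.] [ 0.546 -0.001  0.006]
scene seam2 0.98 [286. 207.] [ 0.495 -0.104  0.006]
scene seam2 0.95 [298. 239.] [0.549 0.057 0.006]
scene seam2 0.77 [295. 216.] [ 0.496 -0.046  0.006]
scene seam2 0.57 [289. 228.] [ 0.546 -0.001  0.006]
scene seam4 0.98 [286. 207.] [ 0.495 -0.104  0.006]
scene seam4 0.95 [298. 239.] [0.549 0.057 0.006]
scene seam4 0.77 [295. 216.] [ 0.496 -0.046  0.006]
scene seam4 0.57 [289. 228.] [ 0.546 -0.001  0.006]
scene seam6 0.98 [286. 207.] [ 0.495 -0.104  0.006]
scene seam6 0.95 [298. 239.] [0.549 0.057 0.006]
scene seam6 0.77 [295. 216.] [ 0.496 -0.046  0.006]
scene seam6 0.57 [289. 228.] [ 0.546 -0.001  0.006]
```

View pics/top0.png

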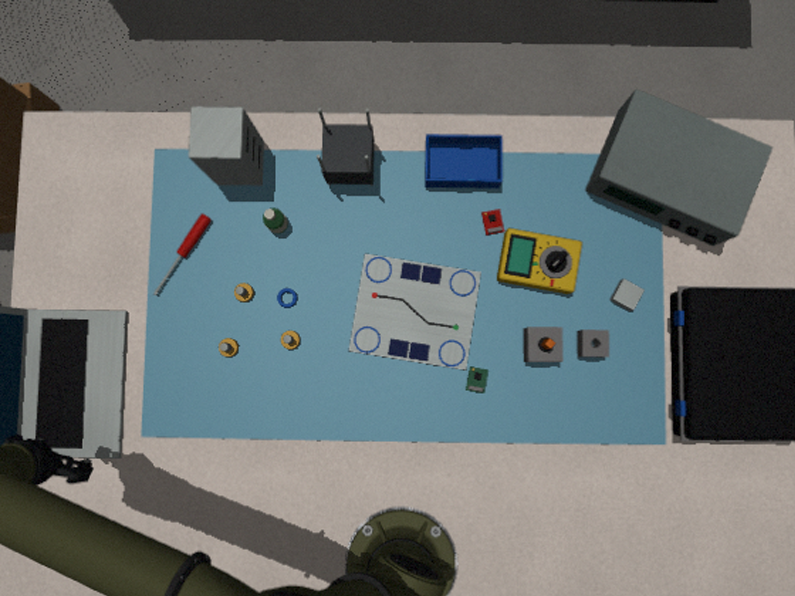

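View pics/scene0.png

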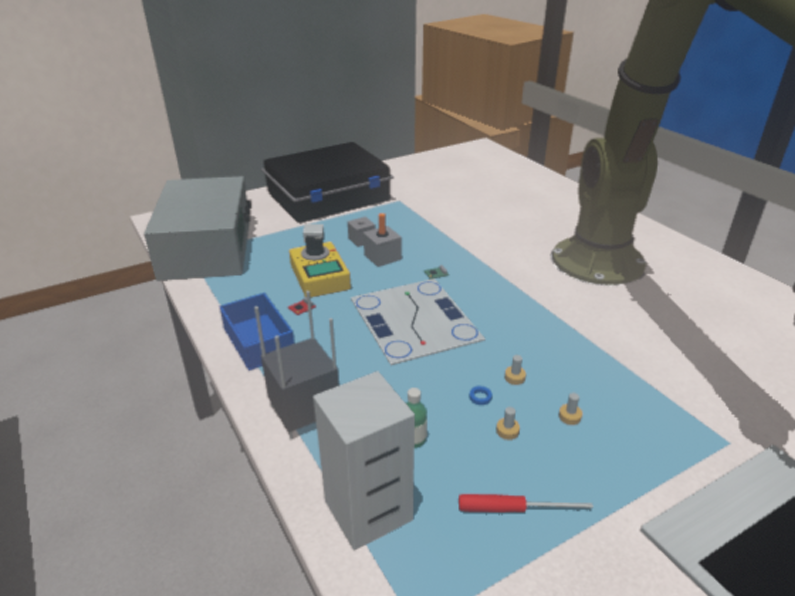

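The top view shows three weights at 1x pixels (172,204), (204,238) and (159,245), and the panel at about (292,219). The tester is at (380,184). There are two stands that could be confused: the large one with the orange probe at (382,242), and a small empty look-alike at (418,243). By the description I choose the large one with the probe, and I'll check it in a close crop. Only one tester and one panel are visible. I'll go above the weights first.

Request:
move_arm([
  {"translation": [0.05,-0.02,0.03],"spin": 0,"jaw": 0.085},
  {"translation": [0.1,-0.06,0.06],"spin": 0,"jaw": 0.085},
  {"translation": [0.14,-0.1,0.08],"spin": 0,"jaw": 0.085},
  {"translation": [0.18,-0.15,0.1],"spin": 0,"jaw": 0.085},
  {"translation": [0.2,-0.2,0.1],"spin": 0,"jaw": 0.085},
  {"translation": [0.2,-0.25,0.1],"spin": 0,"jaw": 0.085},
  {"translation": [0.2,-0.29,0.1],"spin": 0,"jaw": 0.085},
  {"translation": [0.2,-0.29,0.1],"spin": 0,"jaw": 0.085},
  {"translation": [0.2,-0.29,0.1],"spin": 0,"jaw": 0.085},
  {"translation": [0.2,-0.29,0.1],"spin": 0,"jaw": 0.085},
])

```text
time: 3.35
tool_pos: [0.438, 0.3161, 0.356]
tcp_rot: [-0.0, 0.186, 0.983, -0.0]
force: [-0.7, -0.2, -0.2]
gripper_width: 0.0848
grasp_force: 0.0
```

Run:
```python
from h import *
print(np.round(arm.camera_model('wrist')['mount'],3),arm.camera_model('wrist')['fx'])
save('wrist','w1.png',s=1.42)
s=arm.get_state(); print(s['tool_pos'],s['time'],s['joint_pos'])
for r in arm.landmark_of('wrist','weight0'): print(round(r['p'],2),np.round(r['position']),np.round(pix2w('wrist',r['position'],0)[0],4))
```

```text
[[-0.    -0.951 -0.31   0.078]
 [ 1.     0.    -0.001 -0.001]
 [ 0.001 -0.31   0.951 -0.117]
 [ 0.     0.     0.     1.   ]] 292.1273886512587
[0.43810468 0.31601863 0.35600166] 3.4 [-0.78959728  0.05491521  0.12141432  1.56646346 -0.00674471  1.52105221
  0.52924941]
0.93 [240. 200.] [0.4651 0.2388 0.    ]
0.84 [308. 160.] [0.4436 0.3685 0.    ]
0.68 [313. 226.] [0.5547 0.3383 0.    ]
```

View pics/w1.png

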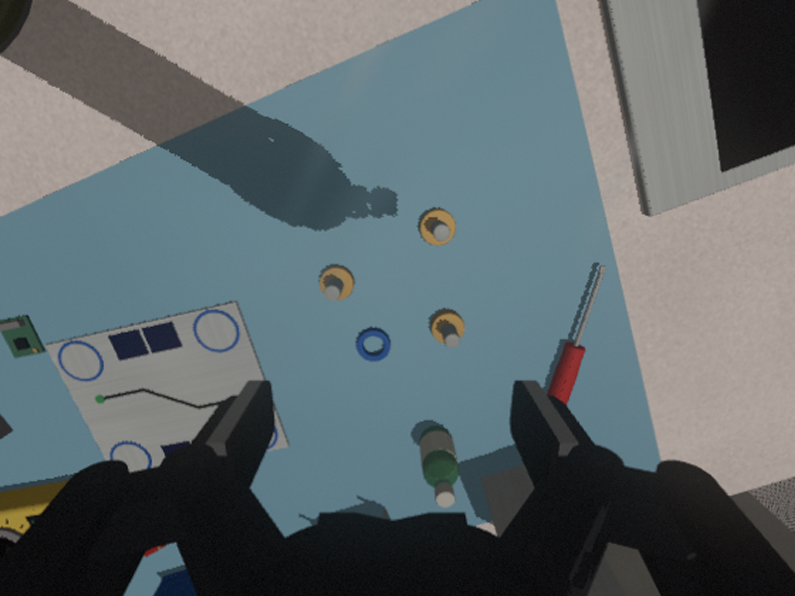

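The wrist view shows three weights standing upright at 1x pixels (240,200), (308,160) and (313,226), with the tape at (263,242) clear of them. Next I'll measure the discs by colour and fit the panel.

```bash
cat >> h.py <<'E'
def discs(cam,im=None):
    im=arm.camera(cam) if im is None else im
    hsv=cv2.cvtColor(im,cv2.COLOR_RGB2HSV)
    m=cv2.inRange(hsv,(12,100,60),(24,255,255)); m=cv2.morphologyEx(m,cv2.MORPH_CLOSE,np.ones((3,3)))
    out=[]
    for c in cv2.findContours(m,cv2.RETR_EXTERNAL,cv2.CHAIN_APPROX_NONE)[0]:
        if cv2.contourArea(c)<40: continue
        h=cv2.convexHull(c)[:,0].astype(float)
        P=pix2w(cam,h,.010)[:,:2]; (x,y),r=cv2.minEnclosingCircle(P.astype(np.float32))
        if .012<r<.03: out.append((round(x,4),round(y,4),round(r,4)))
    return out
from scipy.optimize import least_squares
PM=np.array([[-75,-90],[-75,90],[75,-90],[75,90],[-20,-90],[-20,-30],[20,30],[20,90]])/1000.
def panel_pose(obs,g=(.53,-.03,-.14)):
    # obs: world xy list (circles and seam pts), associated to the nearest model point
    def M(p): c,s=np.cos(p[2]),np.sin(p[2]); return PM@np.array([[c,s],[-s,c]])+p[:2]
    p=np.array(g,float)
    for _ in range(4):
        A=[(o,np.argmin(np.linalg.norm(M(p)-o,axis=1))) for o in obs]
        A=[(o,i) for o,i in A if np.linalg.norm(M(p)[i]-o)<.015]
        f=least_squares(lambda q:np.concatenate([M(q)[i]-o for o,i in A]),p,loss='soft_l1',f_scale=.002); p=f.x
    return p,M(p),[(i,np.round((o-M(p)[i])*1000,1)) for o,i in A]
def panel_obs(cam):
    arm.camera(cam); o=[]
    for n in ('circle0','seam0'):
        o+=[pix2w(cam,r['position'],.006)[0][:2] for r in arm.landmark_of(cam,n) if r['p']>.4]
    return o
E
python3 - <<'E'
from h import *
for c in ('wrist','top','scene'):
    print(c,discs(c))
    p,M,A=panel_pose(panel_obs(c)); print(np.round(p,4),A)
print(np.round(M,4))
E
```

```text
wrist [(0.5588, 0.3386, 0.0194), (0.4605, 0.2373, 0.0189), (0.4412, 0.3676, 0.0196)]
[ 0.5235 -0.0234 -0.1541] [(np.int64(0), array([-1. ,  2.6])), (np.int64(2), array([-0.4,  3.1])), (np.int64(3), array([ 2.6, -3.5])), (np.int64(1), array([ -4.9, -10.6])), (np.int64(6), array([-3.6, -2.6])), (np.int64(4), array([2.3, 8.1])), (np.int64(5), array([4. , 0.1]))]
top [(0.4575, 0.2393, 0.0197), (0.5568, 0.3398, 0.0198)]
[ 0.5224 -0.0231 -0.1417] [(np.int64(0), array([-0.2,  5.2])), (np.int64(1), array([0.6, 9.5])), (np.int64(2), array([-1. ,  1.5])), (np.int64(3), array([3.8, 3.8])), (np.int64(4), array([ 7.5, -1.6])), (np.int64(5), array([ 0.4, -4.8])), (np.int64(7), array([-3.4, -7.6])), (np.int64(6), array([-4.5, -4.2]))]
scene [(0.5583, 0.34, 0.0177), (0.4412, 0.3687, 0.0177)]
[ 0.5274 -0.0177 -0.1643] [(np.int64(3), array([0.6, 0.9])), (np.int64(0), array([ 1.6, -0.2])), (np.int64(1), array([ 1.3, 10.5])), (np.int64(5), array([-5.2, -8.9])), (np.int64(7), array([ -3.6, -11.8])), (np.int64(4), array([0.7, 1.6]))]
[[ 0.4387 -0.0942]
 [ 0.4682  0.0833]
 [ 0.5867 -0.1188]
 [ 0.6161  0.0588]
 [ 0.493  -0.1032]
 [ 0.5028 -0.0441]
 [ 0.5521  0.0086]
 [ 0.5619  0.0678]]
```

Request:
move_arm([
  {"translation": [0.02,-0.04,-0.04],"spin": 0,"jaw": 0.085},
  {"translation": [0.02,-0.077,-0.08],"spin": 0,"jaw": 0.085},
  {"translation": [0.02,-0.077,-0.14],"spin": 0,"jaw": 0.085},
  {"translation": [0.02,-0.077,-0.2],"spin": 0,"jaw": 0.07},
  {"translation": [0.02,-0.077,-0.24],"spin": 0,"jaw": 0.06},
  {"translation": [0.02,-0.077,-0.27],"spin": 0,"jaw": 0.055},
  {"translation": [0.02,-0.077,-0.295],"spin": 0,"jaw": 0.055},
  {"translation": [0.02,-0.077,-0.308],"spin": 0,"jaw": 0.05},
  {"translation": [0.02,-0.077,-0.308],"spin": 0,"jaw": 0.05},
  {"translation": [0.02,-0.077,-0.308],"spin": 0,"jaw": 0.0},
  {"translation": [0.02,-0.077,-0.308],"spin": 0,"jaw": 0.0},
  {"translation": [0.02,-0.077,-0.308],"spin": 0,"jaw": 0.0},
])

```text
time: 5.55
tool_pos: [0.4595, 0.2383, 0.0496]
tcp_rot: [0.001, 0.187, 0.982, 0.001]
force: [-0.4, -0.1, 5.4]
gripper_width: 0.0161
grasp_force: 58.5
```

Request:
move_arm([
  {"translation": [0,0,0],"spin": 0,"jaw": 0.0},
  {"translation": [0,0,0],"spin": 0,"jaw": 0.0},
  {"translation": [0,0,0.02],"spin": 0,"jaw": 0.0},
  {"translation": [0,0,0.04],"spin": 0,"jaw": 0.0},
])

```text
time: 6.05
tool_pos: [0.4576, 0.2371, 0.0879]
tcp_rot: [-0.001, 0.187, 0.982, -0.001]
force: [-0.5, 0.0, -2.5]
gripper_width: 0.0164
grasp_force: 59.0
```

Request:
move_arm([
  {"translation": [0,0,0.06],"spin": 0,"jaw": 0.0},
  {"translation": [0.02,-0.04,0.1],"spin": 0,"jaw": 0.0},
  {"translation": [0.04,-0.08,0.14],"spin": 0,"jaw": 0.0},
  {"translation": [0.05,-0.12,0.18],"spin": 0,"jaw": 0.0},
  {"translation": [0.07,-0.17,0.2],"spin": 0,"jaw": 0.0},
  {"translation": [0.09,-0.22,0.22],"spin": 0,"jaw": 0.0},
  {"translation": [0.1,-0.26,0.23],"spin": 0,"jaw": 0.0},
  {"translation": [0.111,-0.288,0.242],"spin": 0,"jaw": 0.0},
  {"translation": [0.111,-0.288,0.242],"spin": 0,"jaw": 0.0},
  {"translation": [0.111,-0.288,0.242],"spin": 0,"jaw": 0.0},
  {"translation": [0.111,-0.288,0.242],"spin": 0,"jaw": 0.0},
])

```text
time: 7.42
tool_pos: [0.5691, -0.0487, 0.3295]
tcp_rot: [-0.001, 0.186, 0.983, 0.0]
force: [0.5, 0.5, -3.8]
gripper_width: 0.016
grasp_force: 58.8
```

Run:
```python
from h import *
print(arm.get_state()['tool_pos'],arm.get_state()['gripper_width'])
im=save('wrist','w2.png',s=1.42); cv2.imwrite('pics/w2raw.png',im[:,:,::-1])
for c in ('wrist',):
    p,M,A=panel_pose(panel_obs(c)); print(np.round(p,4),A)
hsv=cv2.cvtColor(im,cv2.COLOR_RGB2HSV)
for n,z in (('tester',0),('dial_grip',.087),('stand',0),('probe',.004)):
  for r in arm.landmark_of('wrist',n): print(n,round(r['p'],2),r['position'],np.round(pix2w('wrist',r['position'],z)[0],4))
```

```text
[ 0.56909474 -0.04867482  0.32947408] 0.015955514381471896
[ 0.5244 -0.0215 -0.1606] [(np.int64(3), array([ 6.4, -0.9])), (np.int64(2), array([ 1.7, -3.5])), (np.int64(0), array([-4.,  1.])), (np.int64(1), array([-1.8, -6.6])), (np.int64(7), array([-3.1,  1.6])), (np.int64(4), array([3. , 2.4])), (np.int64(5), array([-1.1,  3.5])), (np.int64(6), array([ 1.1, -1.1]))]
tester 0.72 [161.8, 253.9] [ 0.629  -0.2816  0.    ]
dial_grip 0.74 [119.5, 283.3] [ 0.622  -0.3091  0.087 ]
stand 0.92 [50.4, 186.2] [ 0.4609 -0.3895  0.    ]
stand 0.72 [102.9, 161.6] [ 0.4582 -0.2916  0.    ]
stand 0.54 [258.5, 124.3] [ 0.4954 -0.0495  0.    ]
```

View pics/w2.png

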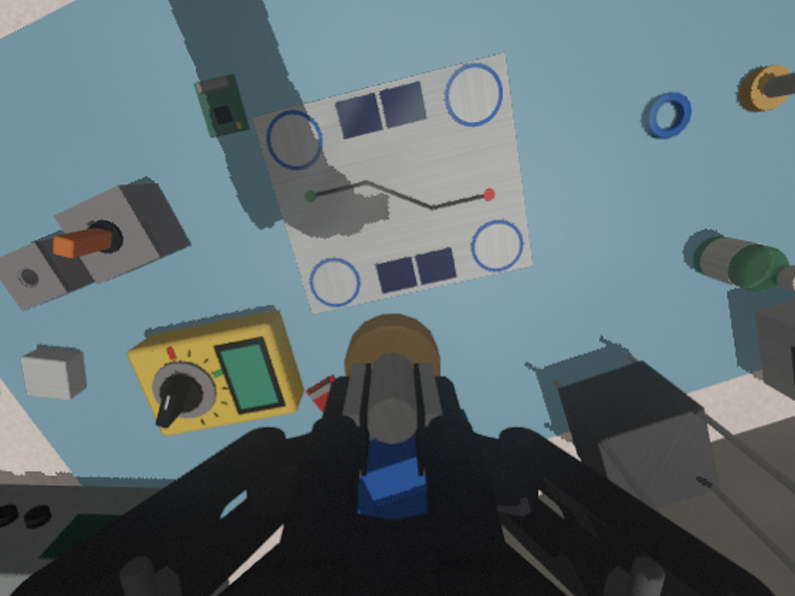

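The view shows the panel with all four empty rings, at zoomed pixels (295,139), (473,95), (335,282) and (497,245). The green dot is at (310,196) and the red dot at (489,194). The large stand with the probe is at about (95,235), the small one is at (30,278), and the dial is near (185,390). I'll fit the panel precisely by colour.

```bash
cat >> h.py <<'E'
def rings(cam,im):
    hsv=cv2.cvtColor(im,cv2.COLOR_RGB2HSV); o=[]
    m=cv2.inRange(hsv,(106,110,40),(122,255,255))
    cs,hi=cv2.findContours(m,cv2.RETR_CCOMP,cv2.CHAIN_APPROX_NONE)
    for c,h in zip(cs,hi[0]):
        if len(c)<20: continue
        P=pix2w(cam,c[:,0].astype(float),.006)[:,:2].astype(np.float32)
        (x,y),r=cv2.minEnclosingCircle(P)
        if .021<r<.032: o.append((x,y))
    for lo,hi_ in (((40,80,30),(80,255,255)),((0,120,100),(8,255,255)),((172,120,100),(180,255,255))):
        n,l,st,ce=cv2.connectedComponentsWithStats(cv2.inRange(hsv,lo,hi_))
        for i in range(1,n):
            if 10<st[i,4]<300: o.append(tuple(pix2w(cam,ce[i],.006)[0][:2]))
    return np.array(o)
E
python3 - <<'E'
from h import *
im=cv2.imread('pics/w2raw.png')[:,:,::-1].copy()
o=rings('wrist',im); p,M,A=panel_pose(o,(.5244,-.0215,-.16)); print(np.round(p,4),A)
z=np.array([[505,54],[532,265],[313,313],[253,119]])/1.42
C=pix2w('wrist',z,.006)[:,:2]; print(np.round(C,4),np.round(C.mean(0),4))
im2=arm.camera('top'); o=rings('top',im2); p2,M2,A=panel_pose(o,(.5244,-.0215,-.16)); print('top',np.round(p2,4),A)
im2=arm.camera('scene'); o=rings('scene',im2); p2,M2,A=panel_pose(o,(.5244,-.0215,-.16)); print('scene',np.round(p2,4),A)
print(np.round(M,4))
E
```

```text
[ 0.5244 -0.0251 -0.1492] [(np.int64(2), array([-0. , -0.2])), (np.int64(2), array([-0.2, -0.4])), (np.int64(3), array([-0.3,  0. ])), (np.int64(3), array([0.1, 0.3])), (np.int64(0), array([-0.1, -0.1])), (np.int64(1), array([0.2, 0.3])), (np.int64(4), array([0.6, 0.4])), (np.int64(7), array([-0.3, -0.2]))]
[[ 0.441   0.1136]
 [ 0.6463  0.0824]
 [ 0.6093 -0.1626]
 [ 0.4044 -0.1325]] [ 0.5253 -0.0248]
top [ 0.5217 -0.0226 -0.1497] [(np.int64(1), array([-2.4, -1.4])), (np.int64(1), array([12.5,  1.8])), (np.int64(3), array([-0.2,  0.5])), (np.int64(7), array([-0.2, -0.6]))]Traceback (most recent call last):
  File "<stdin>", line 7, in <module>
  File "h.py", line 43, in panel_pose
    f=least_squares(lambda q:np.concatenate([M(q)[i]-o for o,i in A]),p,loss='soft_l1',f_scale=.002); p=f.x
    return func(*args, **kwargs)
    vector_fun = VectorFunction(
        fun_wrapped,
    ...<6 lines>...
        workers=workers
    )
    self._update_fun()
    ~~~~~~~~~~~~~~~~^^
    self.f = self.fun_wrapped(xp_copy(self.x))
             ~~~~~~~~~~~~~~~~^^^^^^^^^^^^^^^^^
    return np.atleast_1d(self.fun(x))
                         ~~~~~~~~^^^
    return self.f(x, *self.args, **self.kwargs)
           ~~~~~~^^^^^^^^^^^^^^^^^^^^^^^^^^^^^^
  File "h.py", line 43, in <lambda>
    f=least_squares(lambda q:np.concatenate([M(q)[i]-o for o,i in A]),p,loss='soft_l1',f_scale=.002); p=f.x
                             ~~~~~~~~~~~~~~^^^^^^^^^^^^^^^^^^^^^^^^^^
ValueError: need at least one array to concatenate
```

Request:
move_arm([
  {"translation": [0.02,0.05,-0.02],"spin": 0,"jaw": 0.0},
  {"translation": [0.042,0.103,-0.05],"spin": 0,"jaw": 0.0},
  {"translation": [0.042,0.103,-0.1],"spin": 0,"jaw": 0.0},
  {"translation": [0.042,0.103,-0.16],"spin": 0,"jaw": 0.0},
  {"translation": [0.042,0.103,-0.21],"spin": 0,"jaw": 0.0},
  {"translation": [0.042,0.103,-0.245],"spin": 0,"jaw": 0.0},
  {"translation": [0.042,0.103,-0.263],"spin": 0,"jaw": 0.0},
  {"translation": [0.042,0.103,-0.27],"spin": 0,"jaw": 0.0},
  {"translation": [0.042,0.103,-0.2745],"spin": 0,"jaw": 0.0},
  {"translation": [0.042,0.103,-0.2745],"spin": 0,"jaw": 0.0},
  {"translation": [0.042,0.103,-0.2745],"spin": 0,"jaw": 0.0},
])

```text
time: 9.3
tool_pos: [0.6123, 0.0527, 0.057]
tcp_rot: [0.001, 0.187, 0.982, 0.0]
force: [0.1, 0.2, -2.4]
gripper_width: 0.0161
grasp_force: 59.3
```

Request:
move_arm([
  {"translation": [0,0,0],"spin": 0,"jaw": 0.05},
  {"translation": [0,0,0],"spin": 0,"jaw": 0.05},
  {"translation": [0,0,0],"spin": 0,"jaw": 0.05},
  {"translation": [0,0,0.03],"spin": 0,"jaw": 0.05},
  {"translation": [0,0,0.09],"spin": 0,"jaw": 0.07},
  {"translation": [-0.01,0.05,0.12],"spin": 0,"jaw": 0.085},
  {"translation": [-0.02,0.1,0.15],"spin": 0,"jaw": 0.085},
  {"translation": [-0.03,0.15,0.15],"spin": 0,"jaw": 0.085},
  {"translation": [-0.04,0.2,0.15],"spin": 0,"jaw": 0.085},
  {"translation": [-0.05,0.24,0.15],"spin": 0,"jaw": 0.085},
  {"translation": [-0.054,0.286,0.15],"spin": 0,"jaw": 0.085},
  {"translation": [-0.054,0.286,0.15],"spin": 0,"jaw": 0.085},
])

```text
time: 10.8
tool_pos: [0.5551, 0.3444, 0.2054]
tcp_rot: [-0.001, 0.183, 0.983, 0.001]
force: [-0.5, 0.1, -0.6]
gripper_width: 0.0848
grasp_force: 0.0
```

Run:
```python
from h import *
print(arm.get_state()['tool_pos'])
for c in ('wrist','top'): print(c,discs(c))
```

```text
[0.55514557 0.34442143 0.20542539]
wrist [(0.6121, 0.0427, 0.026), (0.56, 0.3355, 0.0198), (0.4423, 0.3639, 0.0197)]
top [(0.6108, 0.0532, 0.02)]
```

Request:
move_arm([
  {"translation": [0.001,-0.001,0],"spin": 0,"jaw": 0.085},
  {"translation": [0.001,-0.001,-0.04],"spin": 0,"jaw": 0.075},
  {"translation": [0.001,-0.001,-0.09],"spin": 0,"jaw": 0.065},
  {"translation": [0.001,-0.001,-0.13],"spin": 0,"jaw": 0.055},
  {"translation": [0.001,-0.001,-0.15],"spin": 0,"jaw": 0.05},
  {"translation": [0.001,-0.001,-0.1575],"spin": 0,"jaw": 0.05},
  {"translation": [0.001,-0.001,-0.1575],"spin": 0,"jaw": 0.05},
  {"translation": [0.001,-0.001,-0.1575],"spin": 0,"jaw": 0.0},
  {"translation": [0.001,-0.001,-0.1575],"spin": 0,"jaw": 0.0},
  {"translation": [0.001,-0.001,-0.1575],"spin": 0,"jaw": 0.0},
  {"translation": [0.001,-0.001,-0.1575],"spin": 0,"jaw": 0.0},
  {"translation": [0.001,-0.001,-0.1575],"spin": 0,"jaw": 0.0},
])

```text
time: 12.4
tool_pos: [0.5595, 0.3383, 0.05]
tcp_rot: [0.001, 0.187, 0.982, 0.001]
force: [0.1, 0.5, 6.2]
gripper_width: 0.0163
grasp_force: 58.5
```

Request:
move_arm([
  {"translation": [0,0,0.03],"spin": 0,"jaw": 0.0},
  {"translation": [0,0,0.08],"spin": 0,"jaw": 0.0},
  {"translation": [-0.01,-0.05,0.1],"spin": 0,"jaw": 0.0},
  {"translation": [-0.03,-0.1,0.1],"spin": 0,"jaw": 0.0},
  {"translation": [-0.06,-0.15,0.1],"spin": 0,"jaw": 0.0},
  {"translation": [-0.08,-0.2,0.1],"spin": 0,"jaw": 0.0},
  {"translation": [-0.095,-0.24,0.1],"spin": 0,"jaw": 0.0},
  {"translation": [-0.095,-0.263,0.08],"spin": 0,"jaw": 0.0},
  {"translation": [-0.095,-0.263,0.05],"spin": 0,"jaw": 0.0},
  {"translation": [-0.095,-0.263,0.025],"spin": 0,"jaw": 0.0},
  {"translation": [-0.095,-0.263,0.015],"spin": 0,"jaw": 0.0},
])

```text
time: 13.78
tool_pos: [0.4619, 0.0741, 0.0616]
tcp_rot: [-0.002, 0.187, 0.982, -0.001]
force: [0.0, 1.0, -2.3]
gripper_width: 0.0158
grasp_force: 59.4
```

Request:
move_arm([
  {"translation": [0,0,-0.005],"spin": 0,"jaw": 0.0},
  {"translation": [0,0,-0.0085],"spin": 0,"jaw": 0.0},
  {"translation": [0,0,-0.0085],"spin": 0,"jaw": 0.0},
  {"translation": [0,0,-0.0085],"spin": 0,"jaw": 0.0},
  {"translation": [0,0,-0.0085],"spin": 0,"jaw": 0.05},
  {"translation": [0,0,-0.0085],"spin": 0,"jaw": 0.05},
  {"translation": [0,0,-0.0085],"spin": 0,"jaw": 0.05},
  {"translation": [0,0,0.03],"spin": 0,"jaw": 0.05},
  {"translation": [0,0,0.09],"spin": 0,"jaw": 0.07},
])

```text
time: 14.9
tool_pos: [0.462, 0.0743, 0.1528]
tcp_rot: [-0.002, 0.187, 0.982, -0.001]
force: [1.0, 0.5, -0.0]
gripper_width: 0.0666
grasp_force: 0.0
```

Request:
move_arm([
  {"translation": [0,0.05,0.03],"spin": 0,"jaw": 0.085},
  {"translation": [-0.01,0.1,0.06],"spin": 0,"jaw": 0.085},
  {"translation": [-0.02,0.15,0.06],"spin": 0,"jaw": 0.085},
  {"translation": [-0.022,0.2,0.06],"spin": 0,"jaw": 0.085},
  {"translation": [-0.022,0.25,0.06],"spin": 0,"jaw": 0.085},
  {"translation": [-0.022,0.291,0.06],"spin": 0,"jaw": 0.085},
  {"translation": [-0.022,0.291,0.06],"spin": 0,"jaw": 0.085},
  {"translation": [-0.022,0.291,0.06],"spin": 0,"jaw": 0.085},
])

```text
time: 15.9
tool_pos: [0.4418, 0.3648, 0.2129]
tcp_rot: [0.0, 0.187, 0.982, -0.001]
force: [0.1, -0.6, -0.0]
gripper_width: 0.0852
grasp_force: 0.0
```

Run:
```python
from h import *
print(arm.get_state()['tool_pos'])
for c in ('wrist','top'): print(c,discs(c))
```

```text
[0.44182217 0.36475449 0.21291803]
wrist [(0.6301, 0.0454, 0.0144), (0.4638, 0.0701, 0.0258), (0.442, 0.3671, 0.0198)]
top [(0.461, 0.076, 0.0195), (0.6108, 0.0532, 0.02)]
```

Request:
move_arm([
  {"translation": [0,0.001,-0.05],"spin": 0,"jaw": 0.075},
  {"translation": [0,0.001,-0.1],"spin": 0,"jaw": 0.065},
  {"translation": [0,0.001,-0.14],"spin": 0,"jaw": 0.055},
  {"translation": [0,0.001,-0.157],"spin": 0,"jaw": 0.05},
  {"translation": [0,0.001,-0.165],"spin": 0,"jaw": 0.05},
  {"translation": [0,0.001,-0.165],"spin": 0,"jaw": 0.05},
  {"translation": [0,0.001,-0.165],"spin": 0,"jaw": 0.0},
  {"translation": [0,0.001,-0.165],"spin": 0,"jaw": 0.0},
  {"translation": [0,0.001,-0.165],"spin": 0,"jaw": 0.0},
  {"translation": [0,0.001,-0.165],"spin": 0,"jaw": 0.0},
  {"translation": [0,0.001,-0.165],"spin": 0,"jaw": 0.0},
  {"translation": [0,0.001,-0.135],"spin": 0,"jaw": 0.0},
])

```text
time: 17.5
tool_pos: [0.4395, 0.3649, 0.076]
tcp_rot: [-0.002, 0.187, 0.982, -0.003]
force: [0.7, 0.1, -2.1]
gripper_width: 0.0163
grasp_force: 59.1
```

Request:
move_arm([
  {"translation": [0,0,0.05],"spin": 0,"jaw": 0.0},
  {"translation": [0.01,-0.04,0.09],"spin": 0,"jaw": 0.0},
  {"translation": [0.02,-0.09,0.11],"spin": 0,"jaw": 0.0},
  {"translation": [0.04,-0.14,0.11],"spin": 0,"jaw": 0.0},
  {"translation": [0.06,-0.19,0.11],"spin": 0,"jaw": 0.0},
  {"translation": [0.08,-0.24,0.11],"spin": 0,"jaw": 0.0},
  {"translation": [0.1,-0.29,0.11],"spin": 0,"jaw": 0.0},
  {"translation": [0.12,-0.34,0.11],"spin": 0,"jaw": 0.0},
  {"translation": [0.13,-0.39,0.11],"spin": 0,"jaw": 0.0},
  {"translation": [0.14,-0.44,0.11],"spin": 0,"jaw": 0.0},
  {"translation": [0.143,-0.48,0.1],"spin": 0,"jaw": 0.0},
  {"translation": [0.143,-0.492,0.08],"spin": 0,"jaw": 0.0},
])

```text
time: 19.0
tool_pos: [0.584, -0.1295, 0.1579]
tcp_rot: [0.0, 0.189, 0.982, -0.001]
force: [-0.2, 0.5, -4.3]
gripper_width: 0.0159
grasp_force: 59.3
```

Request:
move_arm([
  {"translation": [0,0,-0.03],"spin": 0,"jaw": 0.0},
  {"translation": [0,0,-0.06],"spin": 0,"jaw": 0.0},
  {"translation": [0,0,-0.09],"spin": 0,"jaw": 0.0},
  {"translation": [0,0,-0.1],"spin": 0,"jaw": 0.0},
  {"translation": [0,0,-0.1035],"spin": 0,"jaw": 0.0},
  {"translation": [0,0,-0.1035],"spin": 0,"jaw": 0.0},
  {"translation": [0,0,-0.1035],"spin": 0,"jaw": 0.0},
])

```text
time: 19.88
tool_pos: [0.5846, -0.1243, 0.0558]
tcp_rot: [-0.0, 0.186, 0.982, 0.001]
force: [-2.5, 1.8, 6.5]
gripper_width: 0.0162
grasp_force: 60.0
```

Request:
move_arm([
  {"translation": [0,0,0],"spin": 0,"jaw": 0.05},
  {"translation": [0,0,0],"spin": 0,"jaw": 0.05},
  {"translation": [0,0,0],"spin": 0,"jaw": 0.05},
  {"translation": [0,0,0.03],"spin": 0,"jaw": 0.05},
  {"translation": [0,0,0.09],"spin": 0,"jaw": 0.07},
  {"translation": [0.02,-0.03,0.14],"spin": 0,"jaw": 0.085},
  {"translation": [0.04,-0.07,0.18],"spin": 0,"jaw": 0.085},
  {"translation": [0.06,-0.11,0.2],"spin": 0,"jaw": 0.085},
  {"translation": [0.08,-0.15,0.23],"spin": 0,"jaw": 0.085},
  {"translation": [0.095,-0.175,0.25],"spin": 0,"jaw": 0.085},
  {"translation": [0.095,-0.175,0.25],"spin": 0,"jaw": 0.085},
  {"translation": [0.095,-0.175,0.25],"spin": 0,"jaw": 0.085},
])

```text
time: 21.38
tool_pos: [0.6794, -0.2995, 0.3037]
tcp_rot: [-0.001, 0.187, 0.982, 0.001]
force: [-0.1, 1.0, 0.5]
gripper_width: 0.0852
grasp_force: 0.0
```

Run:
```python
from h import *
print(arm.get_state()['tool_pos'])
print(discs('top'))
im=save('wrist','w3.png',s=1.42); cv2.imwrite('pics/w3raw.png',im[:,:,::-1])
print(discs('wrist',im))
for n,z in (('tester',0),('dial_grip',.087),('stand',0),('probe',.004)):
  for r in arm.landmark_of('wrist',n): print(n,round(r['p'],2),r['position'],np.round(pix2w('wrist',r['position'],z)[0],4))
```

```text
[ 0.67939551 -0.29950818  0.30373981]
[(0.461, 0.076, 0.0195), (0.5819, -0.124, 0.0199), (0.6108, 0.0532, 0.02)]
[(0.583, -0.1216, 0.0202), (0.6113, 0.0549, 0.0242)]
tester 0.56 [275.1, 137.1] [ 0.6295 -0.2809  0.    ]
dial_grip 0.64 [249.4, 149.4] [ 0.6268 -0.311   0.087 ]
stand 0.94 [146.1, 44.3] [ 0.4615 -0.3931  0.    ]
stand 0.83 [220.3, 3.8] [ 0.456  -0.2859  0.    ]
stand 0.35 [519.1, 25.0] [0.6139 0.0562 0.    ]
probe 0.6 [134.5, 139.5] [ 0.5608 -0.4652  0.004 ]
```

View pics/w3.png

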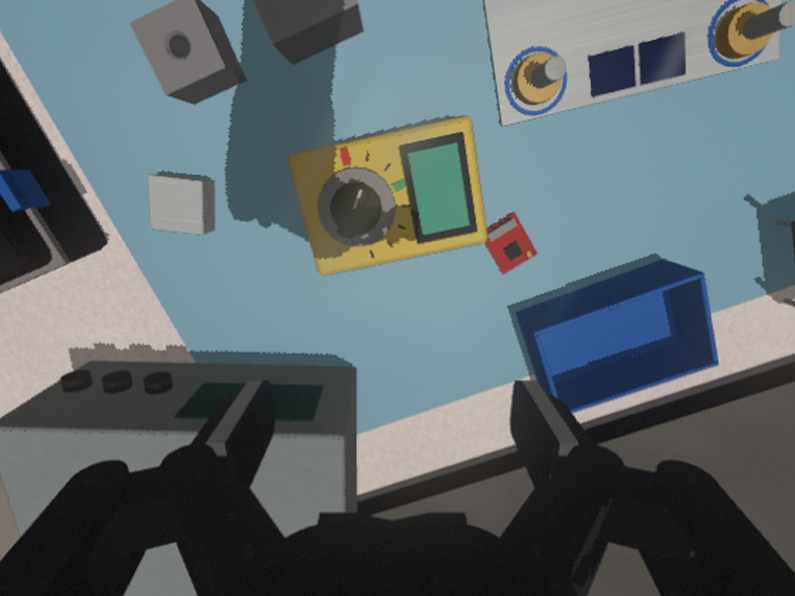

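All three weights stand in their rings in this view. The tester is at zoomed (390,195) and the dial at about (355,205). I'll crop the dial to read its setting.

Run:
```python
from h import *
im=cv2.imread('pics/w3raw.png'); c=im[75:200,195:350]
c=np.clip(c.astype(float)*1.5,0,255).astype(np.uint8)
cv2.imwrite('pics/dial.png',cv2.resize(c,None,fx=4.5,fy=4.5,interpolation=cv2.INTER_CUBIC))
# tester corners
raw=im[:,:,::-1].copy(); hsv=cv2.cvtColor(raw,cv2.COLOR_RGB2HSV)
m=cv2.inRange(hsv,(18,120,50),(34,255,255)); cs=cv2.findContours(m,cv2.RETR_EXTERNAL,cv2.CHAIN_APPROX_NONE)[0]
k=max(cs,key=cv2.contourArea); P=pix2w('wrist',k[:,0].astype(float),.05)[:,:2]
print(cv2.minAreaRect(P.astype(np.float32)))
# red and green marks
for lo,hi in (((0,150,90),(8,255,255)),((172,150,90),(180,255,255)),((45,90,60),(80,255,255))):
    n,l,st,ce=cv2.connectedComponentsWithStats(cv2.inRange(hsv,lo,hi))
    print([(st[i,4],np.round(ce[i],1),np.round(pix2w('wrist',ce[i],.05)[0],4)) for i in range(1,n) if st[i,4]>8])
```

```text
((0.630472719669342, -0.2823408544063568), (0.15593424439430237, 0.10705392062664032), 80.33659362792969)
[(np.int32(61), array([242.7, 109.7]), array([ 0.5831, -0.3051,  0.05  ])), (np.int32(494), array([359.2, 173.4]), array([ 0.7086, -0.1969,  0.05  ]))]
[]
[(np.int32(1962), array([309.3, 133.2]), array([ 0.6381, -0.2399,  0.05  ])), (np.int32(41), array([281.2, 130.3]), array([ 0.6223, -0.2707,  0.05  ]))]
```

View pics/dial.png

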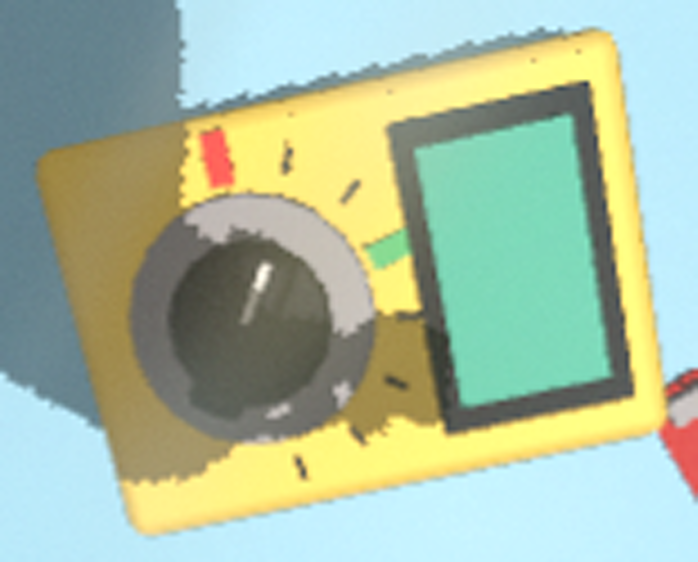

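Run:
```python
from h import *
z=np.array([[267,262],[246,320],[215,403]])/4.5+[195,75]
P=pix2w('wrist',z,.094)[:,:2]; print(np.round(P,4))
for a,b in ((0,1),(0,2)): d=P[a]-P[b]; print(np.degrees(np.arctan2(d[1],d[0])),np.linalg.norm(d))
gray=cv2.cvtColor(cv2.imread('pics/w3raw.png'),cv2.COLOR_BGR2GRAY)
m=np.zeros_like(gray); m[125:150,245:260]=gray[125:150,245:260]
t=(m>110).astype(np.uint8); ys,xs=np.nonzero(t); print(list(zip(xs,ys)))
l=cv2.fitLine(np.c_[xs,ys].astype(np.float32),cv2.DIST_L2,0,.01,.01).ravel(); e=np.array([l[2:]-l[:2]*6,l[2:]+l[:2]*6]); Q=pix2w('wrist',e,.094)[:,:2]; d=Q[1]-Q[0]; print(l,np.degrees(np.arctan2(d[1],d[0])))
q=arm.get_state()['tcp_rot']; M=R.from_quat([q[1],q[2],q[3],q[0]]).as_matrix(); print(M.round(3), arm.get_state()['joint_pos'].round(3))
```

```text
[[ 0.6126 -0.2991]
 [ 0.6234 -0.3091]
 [ 0.6392 -0.3242]]
136.87511164260334 0.014726196062332194
136.52635186217486 0.03657606955192246
[(np.int64(245), np.int64(125)), (np.int64(248), np.int64(125)), (np.int64(249), np.int64(125)), (np.int64(250), np.int64(125)), (np.int64(251), np.int64(125)), (np.int64(252), np.int64(125)), (np.int64(253), np.int64(125)), (np.int64(254), np.int64(125)), (np.int64(255), np.int64(125)), (np.int64(256), np.int64(125)), (np.int64(257), np.int64(125)), (np.int64(258), np.int64(125)), (np.int64(259), np.int64(125)), (np.int64(245), np.int64(126)), (np.int64(251), np.int64(126)), (np.int64(253), np.int64(126)), (np.int64(254), np.int64(126)), (np.int64(255), np.int64(126)), (np.int64(256), np.int64(126)), (np.int64(257), np.int64(126)), (np.int64(258), np.int64(126)), (np.int64(259), np.int64(126)), (np.int64(254), np.int64(127)), (np.int64(255), np.int64(127)), (np.int64(256), np.int64(127)), (np.int64(257), np.int64(127)), (np.int64(258), np.int64(127)), (np.int64(259), np.int64(127)), (np.int64(257), np.int64(128)), (np.int64(258), np.int64(128)), (np.int64(259), np.int64(128)), (np.int64(258), np.int64(129)), (np.int64(259), np.int64(129)), (np.int64(259), np.int64(130)), (np.int64(253), np.int64(134)), (np.int64(254), np.int64(134)), (np.int64(252), np.int64(135)), (np.int64(253), np.int64(135)), (np.int64(254), np.int64(135)), (np.int64(252), np.int64(136)), (np.int64(253), np.int64(136)), (np.int64(254), np.int64(136)), (np.int64(252), np.int64(137)), (np.int64(253), np.int64(137)), (np.int64(251), np.int64(138)), (np.int64(252), np.int64(138)), (np.int64(253), np.int64(138)), (np.int64(252), np.int64(139))]
[ 2.2676067e-01 -9.7395051e-01  2.5420833e+02  1.2918750e+02] 143.72427465414748
[[-0.931  0.366 -0.   ]
 [ 0.366  0.931  0.001]
 [ 0.     0.001 -1.   ]] [ 0.042  0.555  0.565  1.11  -0.286  1.551  1.738]
```

Request:
move_arm([
  {"translation": [-0.0544,-0.0118,-0.02],"spin": -0.15,"jaw": 0.06},
  {"translation": [-0.0544,-0.0118,-0.07],"spin": -0.3,"jaw": 0.05},
  {"translation": [-0.0544,-0.0118,-0.12],"spin": -0.38,"jaw": 0.045},
  {"translation": [-0.0544,-0.0118,-0.16],"spin": -0.38,"jaw": 0.045},
  {"translation": [-0.0544,-0.0118,-0.185],"spin": -0.38,"jaw": 0.045},
  {"translation": [-0.0544,-0.0118,-0.2],"spin": -0.38,"jaw": 0.045},
  {"translation": [-0.0544,-0.0118,-0.2095],"spin": -0.38,"jaw": 0.045},
  {"translation": [-0.0544,-0.0118,-0.2095],"spin": -0.38,"jaw": 0.045},
  {"translation": [-0.0544,-0.0118,-0.2095],"spin": -0.38,"jaw": 0.0},
  {"translation": [-0.0544,-0.0118,-0.2095],"spin": -0.38,"jaw": 0.0},
  {"translation": [-0.0544,-0.0118,-0.2095],"spin": -0.38,"jaw": 0.0},
  {"translation": [-0.0544,-0.0118,-0.2095],"spin": -0.38,"jaw": 0.0},
])

```text
time: 23.18
tool_pos: [0.6263, -0.312, 0.0968]
tcp_rot: [0.001, 0.369, 0.93, 0.0]
force: [0.6, 1.7, 5.6]
gripper_width: 0.0129
grasp_force: 61.5
```

Request:
move_arm([
  {"translation": [0,0,0],"spin": -0.1,"jaw": 0.0},
  {"translation": [0,0,0],"spin": -0.2,"jaw": 0.0},
  {"translation": [0,0,0],"spin": -0.3,"jaw": 0.0},
  {"translation": [0,0,0],"spin": -0.4,"jaw": 0.0},
  {"translation": [0,0,0],"spin": -0.5,"jaw": 0.0},
  {"translation": [0,0,0],"spin": -0.6,"jaw": 0.0},
  {"translation": [0,0,0],"spin": -0.68,"jaw": 0.0},
  {"translation": [0,0,0],"spin": -0.72,"jaw": 0.0},
  {"translation": [0,0,0],"spin": -0.72,"jaw": 0.0},
  {"translation": [0,0,0],"spin": -0.72,"jaw": 0.0},
])

```text
time: 24.42
tool_pos: [0.6246, -0.3129, 0.0967]
tcp_rot: [0.0, 0.673, 0.74, -0.0]
force: [-3.0, 1.5, 7.7]
gripper_width: 0.0129
grasp_force: 62.0
```

Request:
move_arm([
  {"translation": [0,0,0],"spin": 0,"jaw": 0.045},
  {"translation": [0,0,0],"spin": 0,"jaw": 0.045},
  {"translation": [0,0,0],"spin": 0,"jaw": 0.045},
  {"translation": [0,0,0.03],"spin": 0,"jaw": 0.045},
  {"translation": [0,0,0.08],"spin": 0.1,"jaw": 0.06},
  {"translation": [0,0,0.13],"spin": 0.25,"jaw": 0.085},
  {"translation": [0.02,0,0.17],"spin": 0.4,"jaw": 0.085},
  {"translation": [0.04,0.01,0.2],"spin": 0.55,"jaw": 0.085},
  {"translation": [0.04,0.012,0.21],"spin": 0.7,"jaw": 0.085},
  {"translation": [0.04,0.012,0.21],"spin": 0.85,"jaw": 0.085},
  {"translation": [0.04,0.012,0.21],"spin": 0.85,"jaw": 0.085},
  {"translation": [0.04,0.012,0.21],"spin": 0.85,"jaw": 0.085},
])

```text
time: 25.92
tool_pos: [0.665, -0.3002, 0.3049]
tcp_rot: [-0.0, 0.309, 0.951, 0.0]
force: [-0.0, -0.6, -0.5]
gripper_width: 0.0849
grasp_force: 0.0
```

Run:
```python
from h import *
print(arm.get_state()['tool_pos'])
im=arm.camera('wrist'); cv2.imwrite('pics/w4raw.png',im[:,:,::-1])
u=w2pix('wrist',[[.6256,-.3118,.07]])[0]; print(u)
x,y=(u-[70,55]).astype(int); y=max(y,0); x=max(x,0); c=np.clip(im[y:y+110,x:x+140].astype(float)*1.5,0,255).astype(np.uint8); print(x,y)
cv2.imwrite('pics/dial2.png',cv2.resize(c,None,fx=4.5,fy=4.5,interpolation=cv2.INTER_CUBIC)[:,:,::-1])
print(discs('top'))
```

```text
[ 0.66500473 -0.30020803  0.30487222]
[249.35413624 164.15569853]
179 109
[(0.4612, 0.0759, 0.0197), (0.5823, -0.1236, 0.0198), (0.611, 0.0532, 0.0198)]
```

View pics/dial2.png

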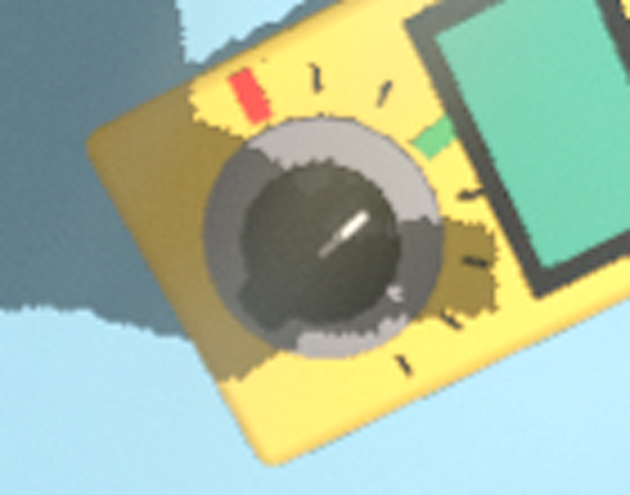

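The white line runs from (320,257) to (368,213), pointing towards the green mark at (433,138). I'll compute the angle.

Run:
```python
from h import *
z=np.array([[368,213],[320,257],[258,315]])/4.5+[179,109]
P=pix2w('wrist',z,.094)[:,:2]; print(np.round(P,4))
d=P[0]-P[1]; print(np.degrees(np.arctan2(d[1],d[0]))); 
g=pix2w('wrist',np.array([[433,138],[250,97]])/4.5+[179,109],.05)[:,:2]; print(g)
for a in g: d=a-[.6256,-.3118]; print(np.degrees(np.arctan2(d[1],d[0])))
```

```text
[[ 0.6246 -0.2924]
 [ 0.6262 -0.3086]
 [ 0.6287 -0.3302]]
95.84355602936549
[[ 0.62176331 -0.2706793 ]
 [ 0.58363144 -0.30469619]]
95.33044051387783
170.39288696317874
```

Request:
move_arm([
  {"translation": [-0.04,0,0.03],"spin": 0.1,"jaw": 0.085},
  {"translation": [-0.09,0,0.03],"spin": 0.2,"jaw": 0.085},
  {"translation": [-0.13,0,0.03],"spin": 0.3,"jaw": 0.085},
  {"translation": [-0.145,0,0.03],"spin": 0.3,"jaw": 0.085},
  {"translation": [-0.145,0,0.03],"spin": 0.3,"jaw": 0.085},
  {"translation": [-0.145,0,0.03],"spin": 0.3,"jaw": 0.085},
])

```text
time: 26.78
tool_pos: [0.5218, -0.2993, 0.335]
tcp_rot: [0.0, 0.162, 0.987, -0.0]
force: [0.9, -0.2, 0.5]
gripper_width: 0.0852
grasp_force: 0.0
```

Run:
```python
from h import *
print(arm.get_state()['tool_pos'])
im=arm.camera('wrist'); cv2.imwrite('pics/w5raw.png',im[:,:,::-1])
u=w2pix('wrist',[[.457,-.289,.09]])[0]; print(u)
x,y=np.maximum((u-[80,60]).astype(int),0); c=im[y:y+130,x:x+170]; print(x,y)
c=np.clip(c.astype(float)*1.3,0,255).astype(np.uint8)
cv2.imwrite('pics/probe.png',cv2.resize(c,None,fx=4.5,fy=4.5,interpolation=cv2.INTER_CUBIC)[:,:,::-1])
for n,z in (('stand',0),('probe',.004)):
  for r in arm.landmark_of('wrist',n): print(n,round(r['p'],2),r['position'],np.round(pix2w('wrist',r['position'],z)[0],4))
```

```text
[ 0.5217595  -0.29931461  0.33500298]
[267.82947532 129.86187393]
187 69
stand 0.93 [204.6, 149.5] [ 0.4555 -0.3931  0.    ]
stand 0.56 [271.4, 126.3] [ 0.4559 -0.2859  0.    ]
probe 0.96 [272.9, 127.0] [ 0.4572 -0.2842  0.004 ]
probe 0.26 [524.6, 41.2] [0.4596 0.0771 0.004 ]
```

View pics/probe.png

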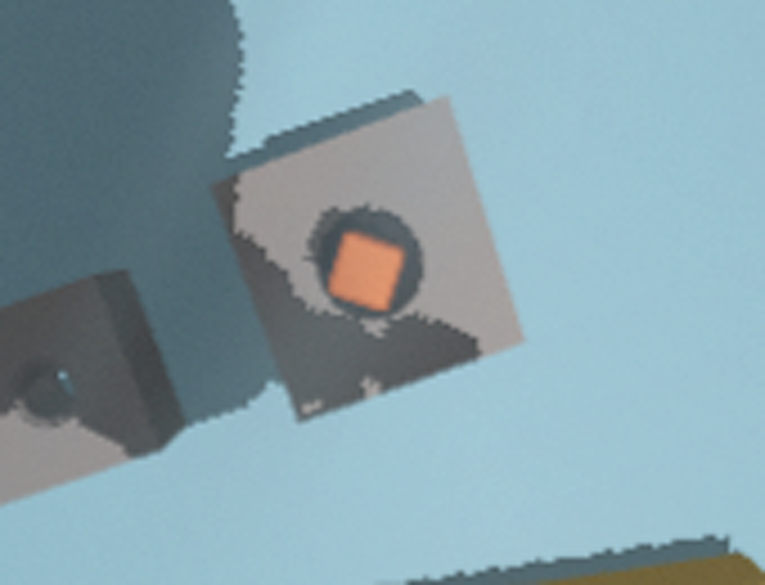

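The crop confirms the choice: the large stand holds the orange probe, whose handle top is at (366,271) in the crop. The small empty look-alike is at (50,385).

Run:
```python
from h import *
o=np.array([187,69]); f=lambda z,h:pix2w('wrist',np.array(z)/4.5+o,h)[:,:2]
S=f([[450,97],[523,341],[299,422],[210,184]],.066); print(S.round(4),S.mean(0).round(4)); print(cv2.minAreaRect(S.astype(np.float32)))
im=cv2.imread('pics/w5raw.png')[:,:,::-1].copy(); hsv=cv2.cvtColor(im,cv2.COLOR_RGB2HSV)
m=cv2.inRange(hsv,(3,130,100),(18,255,255)); cs=cv2.findContours(m,cv2.RETR_EXTERNAL,cv2.CHAIN_APPROX_NONE)[0]
for k in cs:
    if cv2.contourArea(k)>80:
        P=pix2w('wrist',k[:,0].astype(float),.121)[:,:2]; print(cv2.minAreaRect(P.astype(np.float32)))
```

```text
[[ 0.4208 -0.2528]
 [ 0.4892 -0.253 ]
 [ 0.4905 -0.3218]
 [ 0.4208 -0.3228]] [ 0.4553 -0.2876]
((0.45514893531799316, -0.28732040524482727), (0.06969349831342697, 0.06992697715759277), 0.7794929146766663)
```

Run:
```python
from h import *
o=np.array([187,69]); f=lambda z,h:pix2w('wrist',np.array(z)/4.5+o,h)[:,:2]
H=f([[345,232],[405,250],[388,311],[328,293]],.121); print(H.mean(0).round(4),cv2.minAreaRect(H.astype(np.float32)))
q=arm.get_state()['tcp_rot'];M=R.from_quat([q[1],q[2],q[3],q[0]]).as_matrix();print(np.degrees(np.arctan2(M[1,1],M[0,1])))
im=cv2.imread('pics/w5raw.png')[:,:,::-1].copy(); hsv=cv2.cvtColor(im,cv2.COLOR_RGB2HSV); print(hsv[129,268])
m=cv2.inRange(hsv,(3,100,100),(18,255,255)); cs=cv2.findContours(m,cv2.RETR_EXTERNAL,cv2.CHAIN_APPROX_NONE)[0]
for k in cs:
    if cv2.contourArea(k)>80:
        P=pix2w('wrist',k[:,0].astype(float),.121)[:,:2]; print(cv2.minAreaRect(P.astype(np.float32)))
```

```text
[ 0.4554 -0.2873] ((0.4553968012332916, -0.28735917806625366), (0.015204574912786484, 0.014875498600304127), 55.1247673034668)
71.38580885563141
[ 10 127 167]
((0.45479902625083923, -0.287856787443161), (0.014937924221158028, 0.014711152762174606), 53.42704772949219)
```

Request:
move_arm([
  {"translation": [-0.04,0.01,-0.03],"spin": -0.15,"jaw": 0.06},
  {"translation": [-0.0654,0.0123,-0.08],"spin": -0.298,"jaw": 0.05},
  {"translation": [-0.0654,0.0123,-0.13],"spin": -0.298,"jaw": 0.045},
  {"translation": [-0.0654,0.0123,-0.17],"spin": -0.298,"jaw": 0.045},
  {"translation": [-0.0654,0.0123,-0.2],"spin": -0.298,"jaw": 0.045},
  {"translation": [-0.0654,0.0123,-0.22],"spin": -0.298,"jaw": 0.045},
  {"translation": [-0.0654,0.0123,-0.23],"spin": -0.298,"jaw": 0.045},
  {"translation": [-0.0654,0.0123,-0.23],"spin": -0.298,"jaw": 0.045},
  {"translation": [-0.0654,0.0123,-0.23],"spin": -0.298,"jaw": 0.0},
  {"translation": [-0.0654,0.0123,-0.23],"spin": -0.298,"jaw": 0.0},
  {"translation": [-0.0654,0.0123,-0.23],"spin": -0.298,"jaw": 0.0},
  {"translation": [-0.0654,0.0123,-0.23],"spin": -0.298,"jaw": 0.0},
])

```text
time: 28.42
tool_pos: [0.4555, -0.2882, 0.1064]
tcp_rot: [0.001, 0.307, 0.952, 0.0]
force: [-0.4, 0.1, 5.0]
gripper_width: 0.0152
grasp_force: 58.9
```

Request:
move_arm([
  {"translation": [0,0,0],"spin": 0,"jaw": 0.0},
  {"translation": [0,0,0.005],"spin": 0,"jaw": 0.0},
  {"translation": [0,0,0.015],"spin": 0,"jaw": 0.0},
  {"translation": [0,0,0.035],"spin": 0,"jaw": 0.0},
  {"translation": [0,0,0.06],"spin": 0,"jaw": 0.0},
  {"translation": [0,0,0.09],"spin": 0,"jaw": 0.0},
  {"translation": [0,0,0.11],"spin": 0,"jaw": 0.0},
  {"translation": [0,0,0.11],"spin": 0,"jaw": 0.0},
  {"translation": [0,0,0.11],"spin": 0,"jaw": 0.0},
])

```text
time: 29.55
tool_pos: [0.4543, -0.2875, 0.2145]
tcp_rot: [-0.001, 0.307, 0.952, 0.0]
force: [0.1, -0.4, -1.0]
gripper_width: 0.0151
grasp_force: 58.4
```

Run:
```python
from h import *
s=arm.get_state(); print(s['tool_pos'],s['force'])
save('scene','s1.png',crop=(150,60,330,230),s=4)
print(discs('top'))
```

```text
[ 0.45430769 -0.28747908  0.21453803] [ 0.06146553 -0.36862548 -1.02494552]
[(0.4611, 0.076, 0.0195), (0.5819, -0.124, 0.0199), (0.6109, 0.0532, 0.0199), (0.9957, 0.8504, 0.0256)]
```

View pics/s1.png

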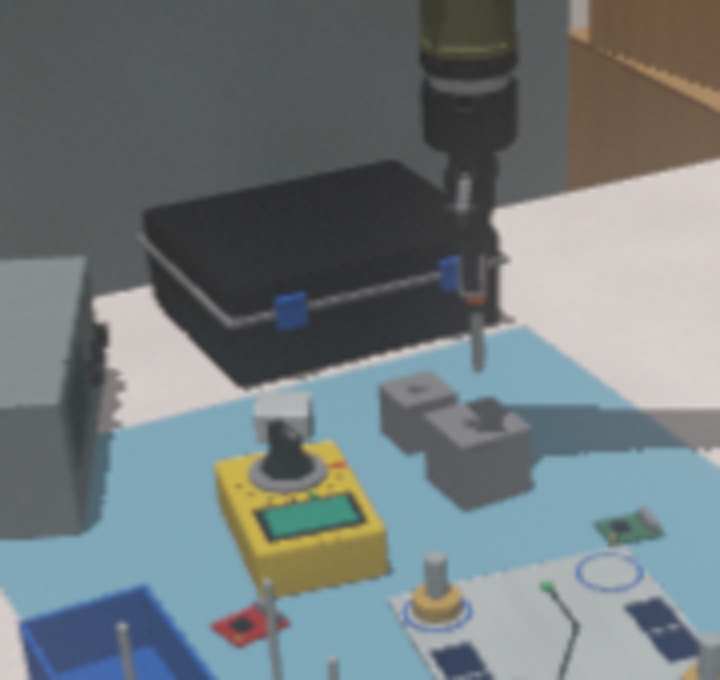

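Request:
move_arm([
  {"translation": [0.008,0.04,0],"spin": 0,"jaw": 0.0},
  {"translation": [0.018,0.085,0],"spin": 0,"jaw": 0.0},
  {"translation": [0.027,0.13,0],"spin": 0,"jaw": 0.0},
  {"translation": [0.034,0.165,0],"spin": 0,"jaw": 0.0},
  {"translation": [0.036,0.1764,0],"spin": 0,"jaw": 0.0},
  {"translation": [0.036,0.1764,-0.03],"spin": 0,"jaw": 0.0},
  {"translation": [0.036,0.1764,-0.06],"spin": 0,"jaw": 0.0},
  {"translation": [0.036,0.1764,-0.08],"spin": 0,"jaw": 0.0},
  {"translation": [0.036,0.1764,-0.09],"spin": 0,"jaw": 0.0},
  {"translation": [0.036,0.1764,-0.09],"spin": 0,"jaw": 0.0},
  {"translation": [0.036,0.1764,-0.09],"spin": 0,"jaw": 0.0},
])

```text
time: 31.02
tool_pos: [0.4914, -0.1119, 0.1262]
tcp_rot: [0.001, 0.307, 0.952, 0.0]
force: [0.7, -0.4, -1.2]
gripper_width: 0.015
grasp_force: 58.6
```

Run:
```python
from h import *
s=arm.get_state(); print(s['tool_pos'],s['force'],s['gripper_width'])
save('wrist','w6.png',crop=(180,60,400,300),s=2.5)
save('scene','s2.png',crop=(240,140,360,260),s=5)
print(w2pix('scene',[[.4912,-.1111,.006]]),w2pix('scene',[[.4912,-.1111,.0235]]))
print(discs('top'))
```

```text
[ 0.49138214 -0.11191913  0.1261642 ] [ 0.710113   -0.35800971 -1.15916059] 0.014966152616393691
[[285.83661107 205.57786814]] [[285.85459052 201.07491677]]
[(0.4612, 0.0759, 0.0197), (0.6109, 0.0532, 0.0199), (0.9959, 0.8487, 0.0242)]
```

View pics/s2.png

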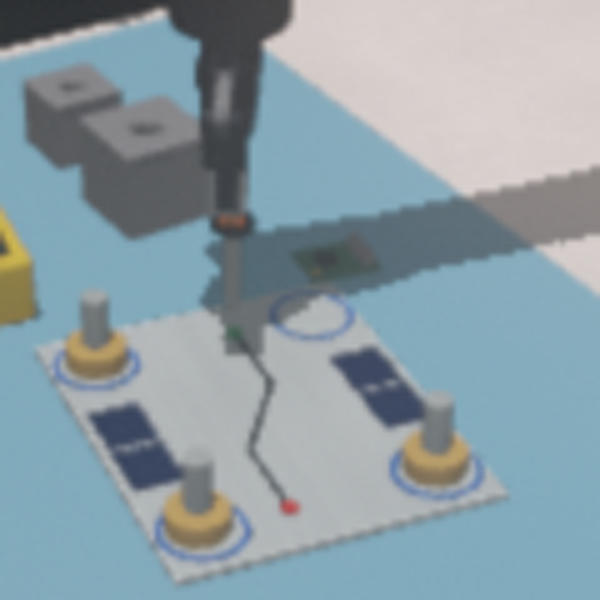

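The probe's tip hangs above the green dot (crop (233,335)) and lines up with it. All three weights stand in their rings. Now I'll lower it and check the force.

Request:
move_arm([
  {"translation": [0,0,-0.004],"spin": 0,"jaw": 0.0},
  {"translation": [0,0,-0.008],"spin": 0,"jaw": 0.0},
  {"translation": [0,0,-0.012],"spin": 0,"jaw": 0.0},
  {"translation": [0,0,-0.0155],"spin": 0,"jaw": 0.0},
  {"translation": [0,0,-0.0155],"spin": 0,"jaw": 0.0},
  {"translation": [0,0,-0.0155],"spin": 0,"jaw": 0.0},
  {"translation": [0,0,-0.0155],"spin": 0,"jaw": 0.0},
])

```text
time: 32.05
tool_pos: [0.491, -0.1115, 0.11]
tcp_rot: [0.0, 0.307, 0.952, 0.0]
force: [-0.1, 1.0, -0.0]
gripper_width: 0.0154
grasp_force: 58.6
```

Run:
```python
from h import *
s=arm.get_state(); print(s['tool_pos'],s['force'],s['gripper_width'])
save('scene','s3.png',crop=(260,170,320,230),s=10)
```

```text
[ 0.49095085 -0.11148599  0.11002348] [-0.09055143  1.02069625 -0.02845578] 0.015361398261700056
```

View pics/s3.png

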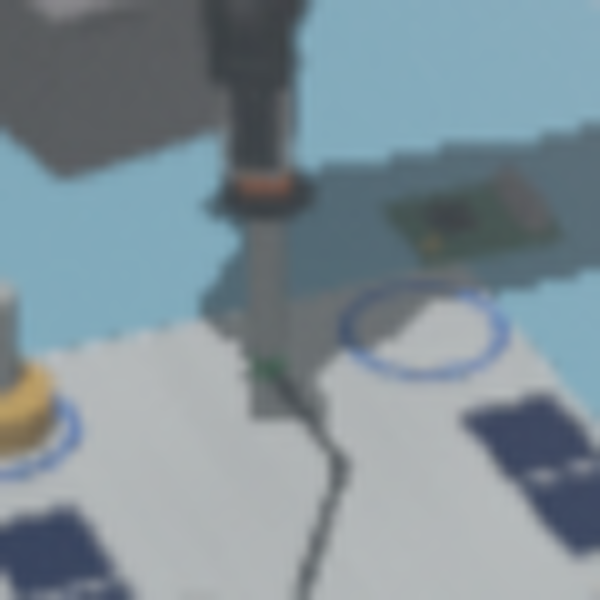

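The tip is on the green dot (crop (267,370)). Tracing leg 1 now.

Request:
move_arm([
  {"translation": [0.0004,0.0025,0.0005],"spin": 0,"jaw": 0},
  {"translation": [0.0007,0.0049,0.0005],"spin": 0,"jaw": 0},
  {"translation": [0.0011,0.0074,0.0005],"spin": 0,"jaw": 0},
  {"translation": [0.0015,0.0099,0.0005],"spin": 0,"jaw": 0},
  {"translation": [0.0019,0.0124,0.0005],"spin": 0,"jaw": 0},
  {"translation": [0.0022,0.0148,0.0005],"spin": 0,"jaw": 0},
  {"translation": [0.0026,0.0173,0.0005],"spin": 0,"jaw": 0},
  {"translation": [0.003,0.0198,0.0005],"spin": 0,"jaw": 0},
  {"translation": [0.0033,0.0222,0.0005],"spin": 0,"jaw": 0},
  {"translation": [0.0037,0.0247,0.0005],"spin": 0,"jaw": 0},
  {"translation": [0.0041,0.0272,0.0005],"spin": 0,"jaw": 0},
  {"translation": [0.0045,0.0297,0.0005],"spin": 0,"jaw": 0},
])

```text
time: 33.6
tool_pos: [0.4953, -0.0816, 0.1104]
tcp_rot: [0.0, 0.307, 0.952, 0.0]
force: [-0.3, -0.1, -0.6]
gripper_width: 0.0149
grasp_force: 58.6
```

Request:
move_arm([
  {"translation": [0.0004,0.0025,0],"spin": 0,"jaw": 0},
  {"translation": [0.0007,0.0049,0],"spin": 0,"jaw": 0},
  {"translation": [0.0011,0.0074,0],"spin": 0,"jaw": 0},
  {"translation": [0.0015,0.0099,0],"spin": 0,"jaw": 0},
  {"translation": [0.0019,0.0124,0],"spin": 0,"jaw": 0},
  {"translation": [0.0022,0.0148,0],"spin": 0,"jaw": 0},
  {"translation": [0.0026,0.0173,0],"spin": 0,"jaw": 0},
  {"translation": [0.003,0.0198,0],"spin": 0,"jaw": 0},
  {"translation": [0.0033,0.0222,0],"spin": 0,"jaw": 0},
  {"translation": [0.0037,0.0247,0],"spin": 0,"jaw": 0},
  {"translation": [0.0041,0.0272,0],"spin": 0,"jaw": 0},
  {"translation": [0.0045,0.0297,0],"spin": 0,"jaw": 0},
])

```text
time: 35.1
tool_pos: [0.4998, -0.0519, 0.1103]
tcp_rot: [0.0, 0.307, 0.952, 0.0]
force: [0.4, -0.5, -1.4]
gripper_width: 0.0154
grasp_force: 58.6
```

Run:
```python
from h import *
s=arm.get_state(); print(s['tool_pos'],s['force'],s['gripper_width'])
save('scene','s4.png',crop=(260,170,320,230),s=10)
```

```text
[ 0.4998258  -0.05188814  0.11034321] [ 0.36968465 -0.45442006 -1.42597836] 0.015367822801178944
```

View pics/s4.png

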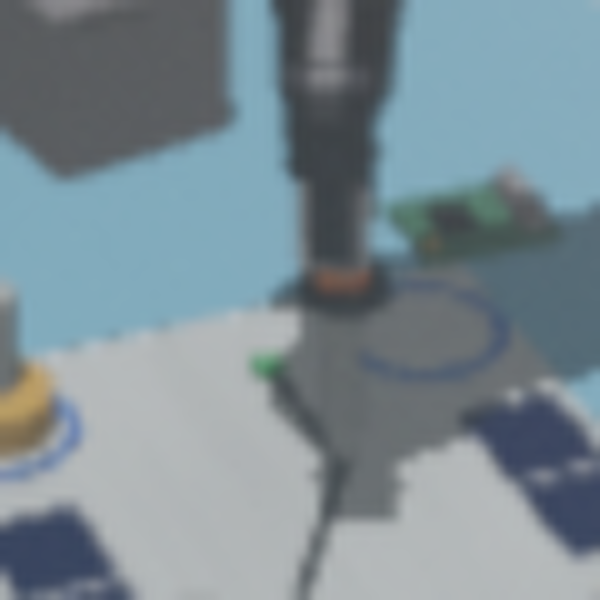

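The tip is at the first corner (crop (343,465)), just above the panel. Tracing legs 2 and 3.

Request:
move_arm([
  {"translation": [0.0017,0.0018,0],"spin": 0,"jaw": 0},
  {"translation": [0.0034,0.0037,0],"spin": 0,"jaw": 0},
  {"translation": [0.005,0.0055,0],"spin": 0,"jaw": 0},
  {"translation": [0.0067,0.0074,0],"spin": 0,"jaw": 0},
  {"translation": [0.0084,0.0092,0],"spin": 0,"jaw": 0},
  {"translation": [0.01,0.011,0],"spin": 0,"jaw": 0},
  {"translation": [0.0117,0.0129,0],"spin": 0,"jaw": 0},
  {"translation": [0.0134,0.0147,0],"spin": 0,"jaw": 0},
  {"translation": [0.015,0.0166,0],"spin": 0,"jaw": 0},
  {"translation": [0.0167,0.0184,0],"spin": 0,"jaw": 0},
  {"translation": [0.0184,0.0203,0],"spin": 0,"jaw": 0},
  {"translation": [0.0201,0.0221,0],"spin": 0,"jaw": 0},
])

```text
time: 36.65
tool_pos: [0.52, -0.0298, 0.1104]
tcp_rot: [0.0, 0.307, 0.952, 0.0]
force: [0.3, -0.4, -1.9]
gripper_width: 0.0153
grasp_force: 58.6
```

Request:
move_arm([
  {"translation": [0.0017,0.0018,0],"spin": 0,"jaw": 0},
  {"translation": [0.0034,0.0037,0],"spin": 0,"jaw": 0},
  {"translation": [0.005,0.0055,0],"spin": 0,"jaw": 0},
  {"translation": [0.0067,0.0074,0],"spin": 0,"jaw": 0},
  {"translation": [0.0084,0.0092,0],"spin": 0,"jaw": 0},
  {"translation": [0.01,0.011,0],"spin": 0,"jaw": 0},
  {"translation": [0.0117,0.0129,0],"spin": 0,"jaw": 0},
  {"translation": [0.0134,0.0147,0],"spin": 0,"jaw": 0},
  {"translation": [0.015,0.0166,0],"spin": 0,"jaw": 0},
  {"translation": [0.0167,0.0184,0],"spin": 0,"jaw": 0},
  {"translation": [0.0184,0.0203,0],"spin": 0,"jaw": 0},
  {"translation": [0.0201,0.0221,0],"spin": 0,"jaw": 0},
])

```text
time: 38.15
tool_pos: [0.5401, -0.0077, 0.1104]
tcp_rot: [0.0, 0.307, 0.952, 0.0]
force: [0.2, -0.8, -0.7]
gripper_width: 0.0153
grasp_force: 58.6
```

Request:
move_arm([
  {"translation": [0.0017,0.0018,0],"spin": 0,"jaw": 0},
  {"translation": [0.0034,0.0037,0],"spin": 0,"jaw": 0},
  {"translation": [0.005,0.0055,0],"spin": 0,"jaw": 0},
  {"translation": [0.0067,0.0074,0],"spin": 0,"jaw": 0},
  {"translation": [0.0083,0.0092,0],"spin": 0,"jaw": 0},
  {"translation": [0.0083,0.0092,0],"spin": 0,"jaw": 0},
])

```text
time: 38.9
tool_pos: [0.5484, 0.0016, 0.1103]
tcp_rot: [0.0, 0.307, 0.952, 0.0]
force: [-0.4, -0.4, -1.5]
gripper_width: 0.0152
grasp_force: 58.6
```

Run:
```python
from h import *
s=arm.get_state(); print(s['tool_pos'],s['force'],s['gripper_width'])
print(w2pix('scene',[[.5486,.0016,.006],[.5576,.0609,.006]]))
save('scene','s5.png',crop=(260,190,320,250),s=10)
```

```text
[0.54837649 0.00156938 0.11030932] [-0.3858127  -0.37626427 -1.47315412] 0.015221583163678403
[[288.75236102 228.92175525]
 [296.70579011 240.42632316]]
```

View pics/s5.png

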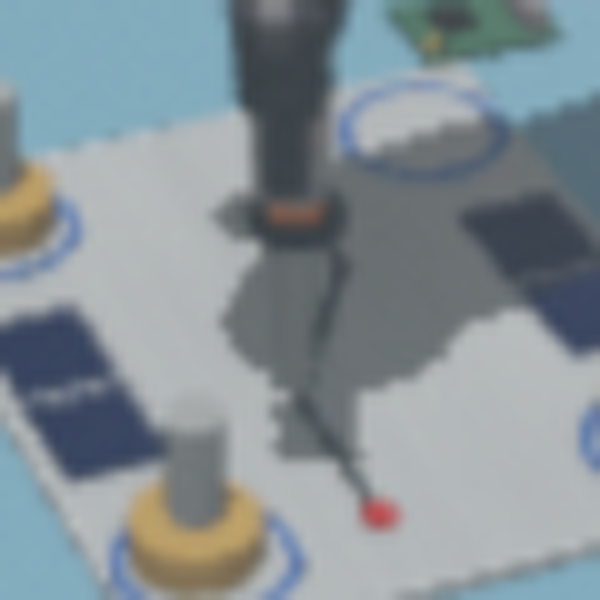

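The tip is at the second corner (crop (297,395)). On to leg 3.

Request:
move_arm([
  {"translation": [0.0004,0.0025,0],"spin": 0,"jaw": 0},
  {"translation": [0.0007,0.0049,0],"spin": 0,"jaw": 0},
  {"translation": [0.0011,0.0074,0],"spin": 0,"jaw": 0},
  {"translation": [0.0015,0.0099,0],"spin": 0,"jaw": 0},
  {"translation": [0.0019,0.0124,0],"spin": 0,"jaw": 0},
  {"translation": [0.0022,0.0148,0],"spin": 0,"jaw": 0},
  {"translation": [0.0026,0.0173,0],"spin": 0,"jaw": 0},
  {"translation": [0.003,0.0198,0],"spin": 0,"jaw": 0},
  {"translation": [0.0033,0.0222,0],"spin": 0,"jaw": 0},
  {"translation": [0.0037,0.0247,0],"spin": 0,"jaw": 0},
  {"translation": [0.0041,0.0272,0],"spin": 0,"jaw": 0},
  {"translation": [0.0045,0.0297,0],"spin": 0,"jaw": 0},
])

```text
time: 40.45
tool_pos: [0.5528, 0.0312, 0.1104]
tcp_rot: [0.0, 0.307, 0.952, 0.0]
force: [-0.0, 0.2, -1.1]
gripper_width: 0.0153
grasp_force: 58.6
```

Request:
move_arm([
  {"translation": [0.0004,0.0025,0],"spin": 0,"jaw": 0},
  {"translation": [0.0007,0.0049,0],"spin": 0,"jaw": 0},
  {"translation": [0.0011,0.0074,0],"spin": 0,"jaw": 0},
  {"translation": [0.0015,0.0099,0],"spin": 0,"jaw": 0},
  {"translation": [0.0019,0.0124,0],"spin": 0,"jaw": 0},
  {"translation": [0.0022,0.0148,0],"spin": 0,"jaw": 0},
  {"translation": [0.0026,0.0173,0],"spin": 0,"jaw": 0},
  {"translation": [0.003,0.0198,0],"spin": 0,"jaw": 0},
  {"translation": [0.0033,0.0222,0],"spin": 0,"jaw": 0},
  {"translation": [0.0037,0.0247,0],"spin": 0,"jaw": 0},
  {"translation": [0.0041,0.0272,0],"spin": 0,"jaw": 0},
  {"translation": [0.0045,0.0297,0],"spin": 0,"jaw": 0},
])

```text
time: 41.95
tool_pos: [0.5573, 0.0609, 0.1103]
tcp_rot: [0.0, 0.307, 0.952, 0.0]
force: [-0.3, -0.3, -1.2]
gripper_width: 0.0152
grasp_force: 58.6
```

Request:
move_arm([
  {"translation": [0,0,0],"spin": 0,"jaw": 0},
  {"translation": [0,0,0],"spin": 0,"jaw": 0},
  {"translation": [0,0,0],"spin": 0,"jaw": 0},
  {"translation": [0,0,0],"spin": 0,"jaw": 0},
])

```text
time: 42.45
tool_pos: [0.5573, 0.0606, 0.1104]
tcp_rot: [0.0, 0.307, 0.952, 0.0]
force: [-0.5, 0.2, -0.5]
gripper_width: 0.0154
grasp_force: 58.6
```

Run:
```python
from h import *
s=arm.get_state(); print(s['tool_pos'],s['force'],s['gripper_width'])
print(discs('top'))
print(w2pix('scene',[[.5576,.0609,.006]]))
im=save('scene','s6.png',crop=(260,170,340,270),s=6)
```

```text
[0.5572872  0.06059927 0.11035186] [-0.51305801  0.16551588 -0.49814315] 0.015435440464821109
[]
[[296.70579011 240.42632316]]
```

View pics/s6.png

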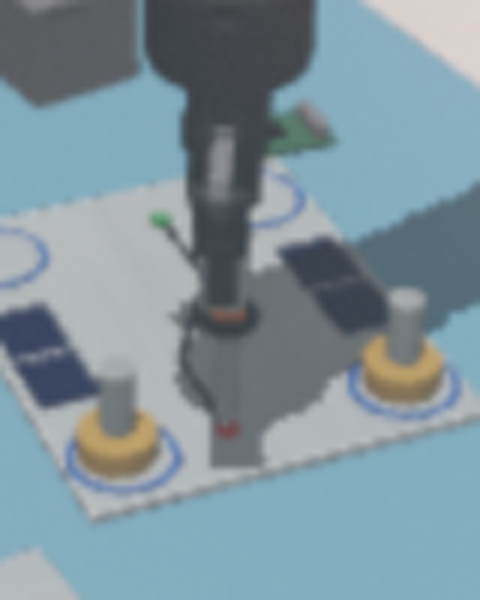

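The tip is on the red dot (crop (228,430)), so the trace is complete. However, the ring at crop (10,258), circle2, now looks empty, so that weight seems to have been knocked aside. I'll lift, return the probe, then find the weight.

Request:
move_arm([
  {"translation": [0,0,0.03],"spin": 0,"jaw": 0},
  {"translation": [0,0,0.08],"spin": 0,"jaw": 0},
  {"translation": [0,-0.02,0.11],"spin": 0,"jaw": 0},
  {"translation": [-0.015,-0.06,0.11],"spin": 0,"jaw": 0},
  {"translation": [-0.03,-0.11,0.11],"spin": 0,"jaw": 0},
  {"translation": [-0.045,-0.16,0.11],"spin": 0,"jaw": 0},
  {"translation": [-0.06,-0.21,0.11],"spin": 0,"jaw": 0},
  {"translation": [-0.075,-0.26,0.11],"spin": 0,"jaw": 0},
  {"translation": [-0.09,-0.31,0.11],"spin": 0,"jaw": 0},
  {"translation": [-0.1,-0.34,0.11],"spin": 0,"jaw": 0},
  {"translation": [-0.1023,-0.3486,0.11],"spin": 0,"jaw": 0},
  {"translation": [-0.1023,-0.3486,0.11],"spin": 0,"jaw": 0},
])

```text
time: 44.05
tool_pos: [0.4552, -0.2873, 0.2202]
tcp_rot: [-0.0, 0.307, 0.952, 0.0]
force: [0.0, 0.7, -1.5]
gripper_width: 0.0155
grasp_force: 58.7
```

Run:
```python
from h import *
s=arm.get_state(); print(s['tool_pos'],s['tcp_rot'],s['gripper_width'])
for c in ('top','scene','wrist'):
    print(c,discs(c)); print([(round(r['p'],2),np.round(pix2w(c,r['position'],.0)[0][:2],3)) for r in arm.landmark_of(c,'weight0')])
```

```text
[ 0.45524041 -0.28731884  0.22022384] [-7.72824879e-05  3.06926224e-01  9.51733255e-01  3.12670406e-04] 0.01549991719225166
top [(0.461, 0.076, 0.0195), (0.6108, 0.0532, 0.02)]
[(0.7, array([0.608, 0.059])), (0.63, array([ 0.582, -0.169])), (0.45, array([0.459, 0.08 ]))]
scene []
[(0.73, array([0.457, 0.065])), (0.68, array([ 0.583, -0.171])), (0.51, array([0.609, 0.049]))]
wrist []
[(0.8, array([ 0.582, -0.172]))]
```

Request:
move_arm([
  {"translation": [0,0,-0.03],"spin": 0,"jaw": 0},
  {"translation": [0,0,-0.045],"spin": 0,"jaw": 0},
  {"translation": [0,0,-0.055],"spin": 0,"jaw": 0},
  {"translation": [0,0,-0.065],"spin": 0,"jaw": 0},
  {"translation": [0,0,-0.075],"spin": 0,"jaw": 0},
  {"translation": [0,0,-0.085],"spin": 0,"jaw": 0},
  {"translation": [0,0,-0.095],"spin": 0,"jaw": 0},
  {"translation": [0,0,-0.105],"spin": 0,"jaw": 0},
  {"translation": [0,0,-0.111],"spin": 0,"jaw": 0},
  {"translation": [0,0,-0.1145],"spin": 0,"jaw": 0},
  {"translation": [0,0,-0.1145],"spin": 0,"jaw": 0},
])

```text
time: 45.72
tool_pos: [0.4551, -0.288, 0.1064]
tcp_rot: [0.0, 0.307, 0.952, 0.0]
force: [-1.6, 2.2, 3.7]
gripper_width: 0.015
grasp_force: 58.9
```

Request:
move_arm([
  {"translation": [0,0,0],"spin": 0,"jaw": 0.045},
  {"translation": [0,0,0],"spin": 0,"jaw": 0.045},
  {"translation": [0,0,0],"spin": 0,"jaw": 0.045},
  {"translation": [0,0,0.04],"spin": 0,"jaw": 0.045},
  {"translation": [0,0,0.1],"spin": 0,"jaw": 0.06},
  {"translation": [0.03,0.02,0.14],"spin": 0.1,"jaw": 0.085},
  {"translation": [0.07,0.04,0.17],"spin": 0.2,"jaw": 0.085},
  {"translation": [0.11,0.06,0.19],"spin": 0.3,"jaw": 0.085},
  {"translation": [0.15,0.08,0.2],"spin": 0.3,"jaw": 0.085},
  {"translation": [0.175,0.0975,0.2],"spin": 0.3,"jaw": 0.085},
  {"translation": [0.175,0.0975,0.2],"spin": 0.3,"jaw": 0.085},
  {"translation": [0.175,0.0975,0.2],"spin": 0.3,"jaw": 0.085},
])

```text
time: 47.22
tool_pos: [0.6292, -0.1913, 0.3055]
tcp_rot: [-0.0, 0.162, 0.987, -0.0]
force: [-0.6, 0.1, 0.3]
gripper_width: 0.085
grasp_force: 0.0
```

Run:
```python
from h import *
s=arm.get_state(); print(s['tool_pos'],s['time'])
for c in ('wrist','scene','top'):
    im=arm.camera(c); cv2.imwrite(f'pics/k_{c}.png',im[:,:,::-1])
    print(c,[(round(r['p'],2),np.round(r['position'],1),np.round(pix2w(c,r['position'],.006)[0][:2],4)) for r in arm.landmark_of(c,'weight0')])
    for r in arm.silhouettes(c,'weight0'):
        print('  sil',round(r['p'],2),np.round(r['rect']),r['region'].sum())
    P=[[.582,-.171,.0],[.582,-.171,.016],[.582,-.171,.052]]; print('  upright pred',w2pix(c,P).round(1).tolist())
    hsv=cv2.cvtColor(im,cv2.COLOR_RGB2HSV); u=w2pix(c,[P[1]])[0].astype(int)
    m=cv2.inRange(hsv,(10,90,50),(26,255,255)); n,l,st,ce=cv2.connectedComponentsWithStats(m)
    print('  brass',[(st[i].tolist(),ce[i].round(1)) for i in range(1,n) if st[i,4]>25 and np.linalg.norm(ce[i]-u)<40])
im=arm.camera('top'); print([(round(r['p'],2),np.round(pix2w('top',r['position'],.004)[0],4)) for r in arm.landmark_of('top','probe')])
```

```text
[ 0.62922869 -0.19128344  0.30551741] 47.225
wrist [(0.95, array([442.9, 105.6]), array([0.6112, 0.0499])), (0.93, array([276.7, 138.1]), array([ 0.5801, -0.1755]))]
  sil 0.59 [264. 122. 293. 154.] 722
  sil 0.57 [431.  89. 472. 119.] 1015
  upright pred [[280.0, 138.0], [280.1, 138.8], [280.5, 140.8]]
  brass [([268, 126, 23, 27, 229], array([281.4, 135.4]))]
scene [(0.71, array([327. , 231.6]), array([0.4573, 0.0712])), (0.56, array([253.9, 204.3]), array([ 0.577 , -0.1708])), (0.45, array([277.5, 244.4]), array([0.6148, 0.0483]))]
  sil 0.74 [271. 230. 291. 249.] 202
  sil 0.72 [320. 219. 334. 235.] 172
  sil 0.53 [248. 193. 257. 208.] 97
  upright pred [[252.6, 206.2], [252.4, 202.1], [251.9, 192.7]]
  brass [([204, 171, 43, 38, 756], array([224.9, 191.8])), ([250, 200, 8, 7, 30], array([253.7, 203.7]))]
top [(0.49, array([258.6, 241.1]), array([0.4539, 0.0758])), (0.47, array([271.7, 190.2]), array([0.6073, 0.039 ]))]
  sil 0.7 [251. 229. 262. 246.] 144
  sil 0.44 [263. 184. 280. 197.] 157
  upright pred [[341.3, 199.6], [341.8, 199.1], [343.1, 197.7]]
  brass []
[(0.67, array([ 0.5142, -0.0241,  0.004 ])), (0.59, array([ 0.4496, -0.2896,  0.004 ])), (0.41, array([ 0.6303, -0.269 ,  0.004 ]))]
```

```bash
cat > fit.py <<'E'
from h import *
from scipy.optimize import minimize
t=np.linspace(0,2*np.pi,24,endpoint=False)
def cyl(r,a,b): return np.vstack([np.c_[r*np.cos(t),r*np.sin(t),np.full(24,z)] for z in (a,b)])
D,S=cyl(.02,0,.016),cyl(.009,.016,.052)
def mask(c,p,ss=4):
    x,y,z,a,b=p; Rm=R.from_rotvec([a,b,0]).as_matrix(); m=np.zeros((420*ss,560*ss),np.uint8)
    for G in (D,S):
        u=w2pix(c,G@Rm.T+[x,y,z]); cv2.fillConvexPoly(m,cv2.convexHull((u*ss+ss/2).astype(np.int32)),1)
    return cv2.resize(m.astype(np.float32),(560,420),interpolation=cv2.INTER_AREA)
def pick(c,near):
    arm.camera(c); u=w2pix(c,[near])[0]
    L=[r['region'] for r in arm.silhouettes(c,'weight0')]
    L=[g for g in L if np.linalg.norm(np.argwhere(g).mean(0)[::-1]-u)<12]
    return L[0].astype(np.float32) if L else None
def fit(near,cams=('wrist','scene')):
    T={c:pick(c,near) for c in cams}; T={c:g for c,g in T.items() if g is not None}; print(list(T))
    def cost(p): return sum(np.abs(mask(c,p)-g).sum()/g.sum() for c,g in T.items())+ .3*np.hypot(p[3],p[4])
    best=None
    for a,b in ((0,0),(.2,0),(-.2,0),(0,.2),(0,-.2)):
        P0=[near[0],near[1],.003,a,b]
        r=minimize(cost,P0,method='Nelder-Mead',options=dict(initial_simplex=np.array([P0]+[np.array(P0)+d for d in np.diag([.006,.006,.004,.15,.15])]),maxfev=300))
        print(r.x.round(4),round(r.fun,3))
E
python3 - <<'E'
from fit import *
fit([.582,-.171,.02]); print('ref')
fit([.612,.053,.03])
E
```

```text
['wrist', 'scene']
[ 0.5812 -0.1763  0.0043 -0.0042 -0.0031] 0.248
[ 0.5813 -0.1762  0.0027  0.0175 -0.0091] 0.252Traceback (most recent call last):
  File "<stdin>", line 2, in <module>
  File "fit.py", line 22, in fit
    r=minimize(cost,P0,method='Nelder-Mead',options=dict(initial_simplex=np.array([P0]+[np.array(P0)+d for d in np.diag([.006,.006,.004,.15,.15])]),maxfev=300))
    res = _minimize_neldermead(fun, x0, args, callback, bounds=bounds,
                               **options)
    fxr = func(xr)
    fx = function(np.copy(x), *(wrapper_args + args))
  File "fit.py", line 18, in cost
    def cost(p): return sum(np.abs(mask(c,p)-g).sum()/g.sum() for c,g in T.items())+ .3*np.hypot(p[3],p[4])
                        ~~~^^^^^^^^^^^^^^^^^^^^^^^^^^^^^^^^^^^^^^^^^^^^^^^^^^^^^^^^
  File "fit.py", line 18, in <genexpr>
    def cost(p): return sum(np.abs(mask(c,p)-g).sum()/g.sum() for c,g in T.items())+ .3*np.hypot(p[3],p[4])
                                   ~~~~^^^^^
  File "fit.py", line 9, in mask
    u=w2pix(c,G@Rm.T+[x,y,z]); cv2.fillConvexPoly(m,cv2.convexHull((u*ss+ss/2).astype(np.int32)),1)
  File "h.py", line 21, in w2pix
    m,W=w2c(cam); r,_=cv2.Rodrigues(W[:3,:3])
        ~~~^^^^^
  File "h.py", line 12, in w2c
    s=arm.get_state(); q=s['tcp_rot']; T=np.eye(4); T[:3,:3]=R.from_quat([q[1],q[2],q[3],q[0]]).as_matrix(); T[:3,3]=s['tool_pos']
ValueError: time passes only in moves, steps and waits
```

The weight stands upright on the bench at about (0.581, -0.175), next to the tester. I'll grip it along x so the fingers clear the tester.

Request:
move_arm([
  {"translation": [-0.0492,0.015,0],"spin": -0.17,"jaw": 0.06},
  {"translation": [-0.0492,0.015,-0.02],"spin": -0.34,"jaw": 0.05},
  {"translation": [-0.0492,0.015,-0.05],"spin": -0.51,"jaw": 0.045},
  {"translation": [-0.0492,0.015,-0.08],"spin": -0.68,"jaw": 0.045},
  {"translation": [-0.0492,0.015,-0.11],"spin": -0.85,"jaw": 0.045},
  {"translation": [-0.0492,0.015,-0.13],"spin": -1.02,"jaw": 0.045},
  {"translation": [-0.0492,0.015,-0.14],"spin": -1.19,"jaw": 0.045},
  {"translation": [-0.0492,0.015,-0.14],"spin": -1.19,"jaw": 0.045},
  {"translation": [-0.0492,0.015,-0.14],"spin": -1.19,"jaw": 0.045},
])

```text
time: 49.1
tool_pos: [0.5812, -0.1754, 0.1665]
tcp_rot: [0.0, 0.686, 0.728, 0.0]
force: [0.1, 0.5, 0.1]
gripper_width: 0.0449
grasp_force: 0.0
```

Run:
```python
from h import *
s=arm.get_state(); print(s['tool_pos'],s['tcp_rot'],s['time'],s['gripper_width'])
for c in ('wrist','scene'):
    im=arm.camera(c); hsv=cv2.cvtColor(im,cv2.COLOR_RGB2HSV)
    u=w2pix(c,[[.581,-.175,.012]])[0]
    m=cv2.inRange(hsv,(9,80,40),(26,255,255)); m=cv2.morphologyEx(m,cv2.MORPH_CLOSE,np.ones((3,3)))
    for k in cv2.findContours(m,cv2.RETR_EXTERNAL,cv2.CHAIN_APPROX_NONE)[0]:
        if cv2.contourArea(k)>20 and np.linalg.norm(k[:,0].mean(0)-u)<50:
            P=pix2w(c,k[:,0].astype(float),.012)[:,:2]; print(c,cv2.minEnclosingCircle(P.astype(np.float32)))
    print([(round(r['p'],2),np.round(pix2w(c,r['position'],.0)[0][:2],4)) for r in arm.landmark_of(c,'weight0')])
```

```text
[ 0.58119106 -0.17542964  0.1664825 ] [4.55977913e-04 6.85614739e-01 7.27964393e-01 2.53316444e-04] 49.1 0.044942001706211286
[(0.92, array([ 0.5834, -0.1761]))]
scene ((0.6119309067726135, 0.05172981321811676), 0.022254064679145813)
scene ((0.6134118437767029, -0.28668925166130066), 0.1382267326116562)
scene ((0.37941595911979675, -0.42793571949005127), 0.05869343504309654)
[(0.67, array([ 0.3765, -0.1598])), (0.6, array([0.4717, 0.0818])), (0.59, array([0.6101, 0.0424])), (0.48, array([ 0.585 , -0.1729]))]
```

Request:
move_arm([
  {"translation": [0,0,-0.04],"spin": 0,"jaw": 0.045},
  {"translation": [0,0,-0.075],"spin": 0,"jaw": 0.045},
  {"translation": [0,0,-0.1],"spin": 0,"jaw": 0.045},
  {"translation": [0,0,-0.112],"spin": 0,"jaw": 0.045},
  {"translation": [0,0,-0.1155],"spin": 0,"jaw": 0.045},
  {"translation": [0,0,-0.1155],"spin": 0,"jaw": 0.045},
  {"translation": [0,0,-0.1155],"spin": 0,"jaw": 0.0},
  {"translation": [0,0,-0.1155],"spin": 0,"jaw": 0.0},
  {"translation": [0,0,-0.1155],"spin": 0,"jaw": 0.0},
  {"translation": [0,0,-0.1155],"spin": 0,"jaw": 0.0},
  {"translation": [0,0,-0.1155],"spin": 0,"jaw": 0.0},
])

```text
time: 50.68
tool_pos: [0.5812, -0.1755, 0.0513]
tcp_rot: [0.0, 0.687, 0.727, 0.0]
force: [-2.1, 0.7, 5.5]
gripper_width: 0.016
grasp_force: 58.6
```

Request:
move_arm([
  {"translation": [0,0,0.02],"spin": 0,"jaw": 0.0},
  {"translation": [0,0,0.04],"spin": 0,"jaw": 0.0},
  {"translation": [0.001,0.02,0.05],"spin": 0,"jaw": 0.0},
  {"translation": [0.002,0.04,0.05],"spin": 0,"jaw": 0.0},
  {"translation": [0.004,0.0502,0.05],"spin": 0,"jaw": 0.0},
  {"translation": [0.004,0.0502,0.03],"spin": 0,"jaw": 0.0},
  {"translation": [0.004,0.0502,0.015],"spin": 0,"jaw": 0.0},
  {"translation": [0.004,0.0502,0.0095],"spin": 0,"jaw": 0.0},
  {"translation": [0.004,0.0502,0.0065],"spin": 0,"jaw": 0.0},
  {"translation": [0.004,0.0502,0.0065],"spin": 0,"jaw": 0.0},
  {"translation": [0.004,0.0502,0.0065],"spin": 0,"jaw": 0.0},
])

```text
time: 52.05
tool_pos: [0.5849, -0.1261, 0.0573]
tcp_rot: [0.0, 0.687, 0.727, -0.0]
force: [-1.2, 0.2, 1.2]
gripper_width: 0.0162
grasp_force: 59.2
```

Request:
move_arm([
  {"translation": [0,0,0],"spin": 0,"jaw": 0.045},
  {"translation": [0,0,0],"spin": 0,"jaw": 0.045},
  {"translation": [0,0,0],"spin": 0,"jaw": 0.045},
  {"translation": [0,0,0.03],"spin": 0,"jaw": 0.045},
  {"translation": [0,0,0.09],"spin": 0,"jaw": 0.05},
  {"translation": [0.01,-0.04,0.13],"spin": 0.037,"jaw": 0.05},
  {"translation": [0.02,-0.09,0.14],"spin": 0.037,"jaw": 0.05},
  {"translation": [0.03,-0.14,0.14],"spin": 0.037,"jaw": 0.05},
  {"translation": [0.0402,-0.187,0.14],"spin": 0.037,"jaw": 0.045},
  {"translation": [0.0402,-0.187,0.14],"spin": 0.037,"jaw": 0.045},
  {"translation": [0.0402,-0.187,0.14],"spin": 0.037,"jaw": 0.045},
])

```text
time: 53.42
tool_pos: [0.625, -0.3117, 0.1964]
tcp_rot: [-0.0, 0.673, 0.74, 0.0]
force: [0.0, 0.5, -0.1]
gripper_width: 0.0448
grasp_force: 0.0
```

Run:
```python
from h import *
s=arm.get_state(); print(s['tool_pos'],s['tcp_rot'],s['time'])
for c in ('top','scene','wrist'):
    im=arm.camera(c); print(c,discs(c,im))
    print([(round(r['p'],2),np.round(pix2w(c,r['position'],.006)[0][:2],4)) for r in arm.landmark_of(c,'weight0')])
```

```text
[ 0.62504381 -0.31165451  0.19643616] [-3.70715635e-04  6.73104609e-01  7.39547160e-01  2.13621024e-04] 53.425
top [(0.461, 0.076, 0.0195), (0.584, -0.1228, 0.02), (0.611, 0.0532, 0.0198)]
[(0.7, array([ 0.5894, -0.1251])), (0.53, array([0.4613, 0.0783])), (0.44, array([0.6054, 0.0468]))]
scene []
[(0.73, array([ 0.6053, -0.1036])), (0.52, array([0.4606, 0.0686]))]
wrist [(0.5853, -0.136, 0.0139)]
[]
```

Request:
move_arm([
  {"translation": [0.0003,0,-0.04],"spin": 0,"jaw": 0.045},
  {"translation": [0.0003,0,-0.075],"spin": 0,"jaw": 0.045},
  {"translation": [0.0003,0,-0.095],"spin": 0,"jaw": 0.045},
  {"translation": [0.0003,0,-0.1015],"spin": 0,"jaw": 0.045},
  {"translation": [0.0003,0,-0.1015],"spin": 0,"jaw": 0.045},
  {"translation": [0.0003,0,-0.1015],"spin": 0,"jaw": 0.0},
  {"translation": [0.0003,0,-0.1015],"spin": 0,"jaw": 0.0},
  {"translation": [0.0003,0,-0.1015],"spin": 0,"jaw": 0.0},
  {"translation": [0.0003,0,-0.1015],"spin": 0,"jaw": 0.0},
])

```text
time: 54.85
tool_pos: [0.6248, -0.3128, 0.097]
tcp_rot: [0.0, 0.673, 0.739, -0.0]
force: [-3.9, 0.7, 6.0]
gripper_width: 0.0129
grasp_force: 60.3
```

Request:
move_arm([
  {"translation": [0,0,0],"spin": 0.1,"jaw": 0.0},
  {"translation": [0,0,0],"spin": 0.22,"jaw": 0.0},
  {"translation": [0,0,0],"spin": 0.36,"jaw": 0.0},
  {"translation": [0,0,0],"spin": 0.5,"jaw": 0.0},
  {"translation": [0,0,0],"spin": 0.64,"jaw": 0.0},
  {"translation": [0,0,0],"spin": 0.78,"jaw": 0.0},
  {"translation": [0,0,0],"spin": 0.92,"jaw": 0.0},
  {"translation": [0,0,0],"spin": 1.06,"jaw": 0.0},
  {"translation": [0,0,0],"spin": 1.18,"jaw": 0.0},
  {"translation": [0,0,0],"spin": 1.27,"jaw": 0.0},
  {"translation": [0,0,0],"spin": 1.31,"jaw": 0.0},
  {"translation": [0,0,0],"spin": 1.31,"jaw": 0.0},
])

```text
time: 56.35
tool_pos: [0.627, -0.3107, 0.097]
tcp_rot: [0.002, 0.083, 0.997, 0.001]
force: [0.9, 4.2, 6.4]
gripper_width: 0.0129
grasp_force: 60.3
```

```bash
python3 -c "
from h import *
s=arm.get_state(); print({k:np.round(v,3) for k,v in s.items()})
q=s['tcp_rot'];print(2*np.degrees(np.arctan2(q[2],q[1]))-90)"
```

```text
{'time': np.float64(56.35), 'joint_pos': array([ 0.107,  0.559,  0.439,  1.503, -0.255,  1.133,  1.999]), 'dq': array([-0.003, -0.   ,  0.004, -0.   ,  0.001,  0.001, -0.008]), 'tau': array([  2.829, -51.536,   9.705, -25.975,   1.36 ,  -0.753,   0.225]), 'tool_pos': array([ 0.627, -0.311,  0.097]), 'tcp_rot': array([0.002, 0.083, 0.997, 0.001]), 'force': array([0.897, 4.249, 6.391]), 'moment': array([ 0.983, -0.105, -0.096]), 'grasp_force': np.float64(60.349), 'gripper_width': np.float64(0.013)}
80.46230753646756
```

Request:
move_arm([
  {"translation": [0,0,0],"spin": 0,"jaw": 0.045},
  {"translation": [0,0,0],"spin": 0,"jaw": 0.045},
  {"translation": [0,0,0],"spin": 0,"jaw": 0.045},
  {"translation": [0,0,0.03],"spin": 0,"jaw": 0.045},
  {"translation": [0,0,0.08],"spin": 0,"jaw": 0.06},
  {"translation": [0,0,0.13],"spin": 0,"jaw": 0.085},
  {"translation": [0,0,0.18],"spin": 0,"jaw": 0.085},
  {"translation": [0.02,0,0.21],"spin": 0,"jaw": 0.085},
  {"translation": [0.04,0,0.21],"spin": 0,"jaw": 0.085},
  {"translation": [0.04,0,0.21],"spin": 0,"jaw": 0.085},
  {"translation": [0.04,0,0.21],"spin": 0,"jaw": 0.085},
])

```text
time: 57.72
tool_pos: [0.6643, -0.3126, 0.3043]
tcp_rot: [-0.001, 0.084, 0.996, 0.0]
force: [0.7, -0.8, 0.1]
gripper_width: 0.0852
grasp_force: 0.0
```

Run:
```python
from h import *
s=arm.get_state(); print(s['tool_pos'],s['tcp_rot'],s['time'],s['gripper_width'])
print(discs('top'))
im=arm.camera('wrist')
# bright line on the dark bar near the dial centre
u=w2pix('wrist',[[.6256,-.3118,.094]])[0].astype(int); print(u)
hsv=cv2.cvtColor(im,cv2.COLOR_RGB2HSV)
w=12; sub=hsv[u[1]-w:u[1]+w,u[0]-w:u[0]+w]
m=((sub[...,2]>np.percentile(sub[...,2],20)+40)&(sub[...,1]<60)).astype(np.uint8)
n,l,st,ce=cv2.connectedComponentsWithStats(m,connectivity=8)
for i in range(1,n):
    if st[i,4]<5: continue
    ys,xs=np.nonzero(l==i); P=pix2w('wrist',np.c_[xs,ys]+u-w,.094)[:,:2]; c=P.mean(0); d=np.linalg.svd(P-c)[2][0]
    v=c-[.6256,-.3118]; print(st[i,4],c.round(4),'line dir',np.degrees(np.arctan2(d[1],d[0]))%180,'radial',np.degrees(np.arctan2(v[1],v[0])))
o=cv2.inRange(hsv,(3,100,60),(18,255,255)); 
for k in cv2.findContours(o,cv2.RETR_EXTERNAL,cv2.CHAIN_APPROX_NONE)[0]:
    if cv2.contourArea(k)>40:
        P=pix2w('wrist',k[:,0].astype(float),.121)[:,:2].astype(np.float32); print('orange',cv2.minAreaRect(P))
for c in ('scene','wrist'):
    arm.camera(c) if c=='scene' else None
    print(c,[(round(r['p'],2),np.round(r['position'],1),np.round(pix2w(c,r['position'],.004)[0][:2],4)) for r in arm.landmark_of(c,'probe')])
im=arm.camera('scene'); hsv=cv2.cvtColor(im,cv2.COLOR_RGB2HSV); o=cv2.inRange(hsv,(3,130,60),(16,255,255)); n,l,st,ce=cv2.connectedComponentsWithStats(o)
print([(st[i].tolist()) for i in range(1,n) if st[i,4]>10 and abs(ce[i][0]-267)<30 and ce[i][1]<200], 'pred handle top/bottom',w2pix('scene',[[.4552,-.2875,.121],[.4552,-.2875,.071]]).round(1).tolist())
```

```text
[ 0.66428237 -0.31260716  0.3043265 ] [-1.07962115e-03  8.37485704e-02  9.96486333e-01  7.74231191e-06] 57.725 0.08515013979391185
[(0.461, 0.076, 0.0195), (0.584, -0.1228, 0.02), (0.6109, 0.0532, 0.0199)]
[271 156]
9 [ 0.6169 -0.3103] line dir 170.15219351218872 radial 170.09718084020955
7 [ 0.6347 -0.327 ] line dir 53.166741207665034 radial -59.20303092567399
orange ((0.5838652849197388, -0.30370843410491943), (0.0049237837083637714, 0.012086393311619759), 80.33132934570312)
orange ((0.578724205493927, -0.17278389632701874), (0.006915872450917959, 0.013380119577050209), 37.09220504760742)
orange ((0.6048833727836609, -0.050368428230285645), (0.016575926914811134, 0.02801373228430748), 86.27497863769531)
scene []
wrist [(0.28, array([554.8,  42.3]), array([0.5549, 0.0658]))]
[] pred handle top/bottom [[268.4, 150.0], [268.7, 162.9]]
```

Request:
move_arm([
  {"translation": [-0.05,0,0.03],"spin": -0.1,"jaw": 0.085},
  {"translation": [-0.1,0.01,0.03],"spin": -0.158,"jaw": 0.085},
  {"translation": [-0.145,0.012,0.03],"spin": -0.158,"jaw": 0.085},
  {"translation": [-0.145,0.012,0.03],"spin": -0.158,"jaw": 0.085},
  {"translation": [-0.145,0.012,0.03],"spin": -0.158,"jaw": 0.085},
])

```text
time: 58.65
tool_pos: [0.5209, -0.2998, 0.3359]
tcp_rot: [0.001, 0.161, 0.987, 0.0]
force: [1.0, -0.2, -0.6]
gripper_width: 0.0848
grasp_force: 0.0
```

Run:
```python
from h import *
s=arm.get_state(); print(s['tool_pos'],s['tcp_rot'])
im=arm.camera('wrist'); hsv=cv2.cvtColor(im,cv2.COLOR_RGB2HSV); m=cv2.inRange(hsv,(3,100,70),(18,255,255))
for k in cv2.findContours(m,cv2.RETR_EXTERNAL,cv2.CHAIN_APPROX_NONE)[0]:
    if cv2.contourArea(k)>60: print(cv2.minAreaRect(pix2w('wrist',k[:,0].astype(float),.121)[:,:2].astype(np.float32)),cv2.boundingRect(k))
print([(round(r['p'],2),np.round(pix2w('wrist',r['position'],.004)[0][:2],4)) for r in arm.landmark_of('wrist','probe')])
Z={'board_green':0,'board_red':0,'tape':0,'module':0,'solvent':0}
im=arm.camera('top'); print(discs('top',im))
for n in Z: print(n,[(round(r['p'],2),np.round(pix2w('top',r['position'],0)[0][:2],3)) for r in arm.landmark_of('top',n)[:2]])
```

```text
[ 0.52086309 -0.29981809  0.33586387] [8.34931830e-04 1.61383311e-01 9.86891407e-01 2.82146362e-04]
((0.4545246958732605, -0.2882555425167084), (0.014924566261470318, 0.014731905423104763), 53.74430465698242) (260, 121, 16, 17)
[(0.88, array([ 0.4509, -0.2868]))]
[(0.4612, 0.0759, 0.0197), (0.584, -0.1228, 0.02), (0.6108, 0.0532, 0.02), (0.9929, 0.8481, 0.0264)]
board_green [(0.66, array([ 0.373, -0.145]))]
board_red [(0.76, array([ 0.715, -0.191])), (0.73, array([ 0.501, -0.056]))]
tape [(0.61, array([0.541, 0.235]))]
module [(0.34, array([0.452, 0.074]))]
solvent [(0.56, array([0.706, 0.274])), (0.33, array([0.458, 0.071]))]
```

```bash
python3 -c "
from bench import arm
print(arm.job_done())"
```

```text
the job is handed in; nothing more can be done
None
```

I handed the job in at about 59 s; no verdict came back. By my camera checks, the three weights stand in their circles (one had been knocked out and was put back), the seam was traced from green to red, the probe is back in its stand, and the dial reads zero.

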